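# Gauge the bores of porcelain rail brackets

## Robot

A 6-joint arm with a two-finger parallel gripper is mounted at the origin on the work surface. World frame = base frame: x ahead of the robot, y to its left, z up, the work surface at z = 0. Lengths are in m, angles in rad, forces in N, time in s.
With the tool pointing down it reaches from about 0.35 to 0.975 m from the base axis. Payload 7.1 kg.
Tool frame: the origin (TCP) lies between the finger pads; the fingertips stand 14 mm ahead of it and the grasp point (between the pads) lies 5 mm behind it; z points along the fingers, y is the line along which they close (so a half turn about z gives the same grasp; the last joint's range is limited). The gripper opens to 88 mm and grips with 3 to 60 N. Pads are 20 mm wide; open, the fingers measure 115 mm over their backs; the gripper's body (75 mm by 178 mm) begins 61 mm behind the grasp point.
Start: joints at [1.226, 0.423, 1.63, -0, 1.089, -0.019], TCP at [0.2, 0.592, 0.208] pointing down, gripper open.
Joint ranges: [-3, 3], [-0.9, 2.11], [0.09, 2.58], [-1.31, 4.45], [0.11, 2.69], [-2.54, 2.54]. Speed limits (rad/s): [2.39, 2.39, 3.01, 3.14, 3.14, 3.14].

## Interface

Orientations are given as a unit quaternion [x, y, z, w].
In Python, from plant import arm, imaging gives the robot as it stands. The module is installed in compiled form; this text tells all that it offers.
- The arm moves only by the shell command python3 -m handwheel 'ROWS' [OPENING] [FORCE]. ROWS is JSON, a list of rows, each an object of numbers: "dx", "dy", "dz": the shift along the world's x, y, z normalised to -1 to 1, where 1 is 15 cm; "rx", "ry", "rz": the turn, a rotation vector about the world's x, y, z normalised to -1 to 1, where 1 is 180 degrees. In form: [{"dx": .., "dy": .., "dz": .., "rx": .., "ry": .., "rz": ..}, ...]. A call has 1 to 12 rows; each row is the pose to reach, as a shift and turn from the pose commanded when the call began, turning the shorter way round; what a row does not reach only later rows make up. A row lasts 1/12 s, in which the tool goes at most 41.7 mm and 7.16 degrees, less where a joint would pass 70% of its speed; a pose out of reach is approached as far as the arm can. A call with a number of a shift or a turn outside -1 to 1 is refused whole. A call with a gripper value outside its range is refused whole. OPENING is the closure in counts, from 0 (fully open) to 255 (shut), set as the call begins (- or left out, the last holds). The fingers move at their own pace and stop on an object; FORCE is the grip in N (left out, the last holds). Time passes only in rows, so rows that repeat a pose let the fingers close. It gives the time, the measured TCP pose, the force, the opening and the grip force at its end, in the units of the state.
- arm.get_obs(): the state, without advancing time (a new reading comes with each control period).
- imaging.snapshot(name): name is "scene" or "top" or "wrist"; returns a dict with "pixels" (480x640x3 uint8, red, green, blue), "camera_matrix" (3x3 intrinsics, pixels), "pose" (4x4, takes a point from camera to world coordinates). Camera axes: x right, y down, z forward; pixel columns grow to the right and rows downward; lengths in m; the calibration is good to about 2 mm. A picture is of the moment at which its call begins. There is no depth.
- arm.finish_job(): hands the job in; it is judged then, once.
The state is a dict: "clock": time; "q": joint angles; "joint_velocities": joint speeds; "joint_torque": joint torques, N m; "tcp_pos": TCP position; "eef_rot": TCP orientation; "contact_force": force on the tool from outside, world axes, zero at the start; "ft_torque": the same for the moment, N m; "finger_gap": finger opening in m; "grip_force": force on a finger pad.
Only numpy, scipy, OpenCV 4.12 (cv2) and the standard library are available. Lean on these libraries where they do the work, as an engineer would, in place of code of your own. Each camera call takes 0.05 s, during which the arm holds its last target. There are 200 camera calls.

## Task

Swing the folding light's panel up to stand at about 60 degrees and let go of it. Then, with the double-ended plug gauge, check every porcelain rail bracket on the table in turn from the robot's left to its right: slide the thin go end fully home into the bore until the handle's shoulder meets the eye, draw it out, then press the thick no-go end squarely and centrally against the mouth of the same bore, from either side, to confirm that it will not enter. When all are checked lay the gauge flat on the middle of the round cork mat with the light still up, then fold the light flat; keep the brackets upright and roughly where they stand, and leave everything else alone.

Things in the scene. Friction and masses are not known exactly. Their poses are not given: they have to be found in the camera images.
- lamp (a joint): opening angle of the folding LED light in rad: 0 = folded flat, 1.05 = 60 degrees. The grey panel (160 x 170 x 18 mm) is hinged along its edge farthest from the robot and opens upward like a laptop screen, to 1.9; the stiff hinge stays where it is left. About 6 N upward at its bar raises it, 2 to 3 N folds it
- lamp_bar (a point): middle of the light panel's carrying handle: a round steel bar 12 mm thick, 128 mm clear between its side arms, along y of this frame, 44 mm clear of the panel's free edge; 46 mm above the table when folded, nothing beneath it. The frame turns with the panel; folded, x points level to the hinge, z up. The round bar can turn in a grip
- lamp_hinge (a point): middle of the light's hinge axis, 36 mm above the table, on the fixed black base (160 x 170 x 30 mm); axis along y of this frame; x level, away from the bar. At angle 0 the bar lies at x -205, z +10 mm from here and turns about it in the x-z plane
- mat: round cork mat, 150 mm across, 6 mm thick, fixed; origin at the centre of its underside on the table
- gauge_center (a point): centre of the double-ended plug gauge's square aluminium handle (60 mm long, 28 x 28 mm). x of this frame is the gauge's axis: at +x the GO end, thinner and longer (20 mm diameter, 30 mm long, tapered nose, tip 60 mm from here); at -x the NO-GO end, thicker and shorter (26 mm diameter, 14 mm long, flat face 44 mm from here). z up as it lies
- gauge_shoulder (a point): centre of the handle's end face from which the go plug springs (30 mm from the gauge's centre towards +x); it cannot enter a bore, so it stops the go end when fully home
- gauge_nogo_face (a point): centre of the flat end face of the no-go plug; axes as gauge_center
- gauge: the plug gauge, 104 mm overall, 240 g; origin 14 mm below gauge_center, on the underside of its handle, on which it lies level on the mat (or the table); it may point any way
- bracket_1_bore (a point): centre of the bore of porcelain rail bracket 1, the one farthest left (largest y) of three possible places: a round eye 42 mm outside, 24 mm thick along x, with a level through bore of 22.4 mm along x of this frame, open at both sides, 60 mm above the table. x points roughly away from the robot, z up; the eye's faces are at x -12 and +12 mm. None if the bracket is absent
- bracket_1: rail bracket 1, loose, 600 g, white porcelain: base plate 60 (x) x 80 (y) x 14 mm, short column, eye on top (82 mm high in all); slides if pushed with about 4 N. Origin at the centre of its underside
- bracket_2_bore (a point): centre of the bore of porcelain rail bracket 2, the middle one of three possible places: a round eye 42 mm outside, 24 mm thick along x, with a level through bore of 22.4 mm along x of this frame, open at both sides, 60 mm above the table. x points roughly away from the robot, z up; the eye's faces are at x -12 and +12 mm. None if the bracket is absent
- bracket_2: rail bracket 2, loose, 600 g, white porcelain: base plate 60 (x) x 80 (y) x 14 mm, short column, eye on top (82 mm high in all); slides if pushed with about 4 N. Origin at the centre of its underside
- bracket_3_bore (a point): centre of the bore of porcelain rail bracket 3, the one farthest right (smallest y) of three possible places: a round eye 42 mm outside, 24 mm thick along x, with a level through bore of 22.4 mm along x of this frame, open at both sides, 60 mm above the table. x points roughly away from the robot, z up; the eye's faces are at x -12 and +12 mm. None if the bracket is absent
- bracket_3: rail bracket 3, loose, 600 g, white porcelain: base plate 60 (x) x 80 (y) x 14 mm, short column, eye on top (82 mm high in all); slides if pushed with about 4 N. Origin at the centre of its underside
- mug: bystander, to be left alone: white mug, 80 mm across, 85 mm high; origin at its underside
- bowl: bystander, to be left alone: blue bowl, 100 mm across, 45 mm high; origin at its underside
- medium: bystander, to be left alone: amber glass jar, 56 mm across, 80 mm high; origin at its underside
- brush: bystander, to be left alone: paint brush lying, 170 mm long; origin at its underside
- dish: bystander, to be left alone: small flat white dish, 70 mm across, 16 mm high; origin at its underside
Not all that is in view belongs to the job. Leave any yellow look-alike of the gauge alone.

How it is judged:
On the way, in this order (a step that is already met when the one before it is completed fails the run):
1. the light panel stands at about 60 degrees (52 to 68), let go of (value of joint lamp between 0.91 and 1.19 rad and velocity of joint lamp between -0.03 and 0.03 rad/s and distance between the grasp point and lamp_bar above 0.06 m), for 0.4 s.
2. the go end is fully home in bracket_1: the handle's shoulder within 4 mm of the eye's face, in line with the bore (distance between gauge_shoulder and bracket_1_bore below 0.016 m and angle between the x axis of gauge_shoulder and the x axis of bracket_1_bore, either way round below 0.15 rad), for 0.1 s.
3. the no-go end's face is pressed squarely (within 0.15 rad) on the mouth of bracket_1's bore, centred within 5 mm, with over 0.8 N, and stays out (x of gauge_nogo_face in the frame of bracket_1_bore between -0.0155 and 0.0155 m and y of gauge_nogo_face in the frame of bracket_1_bore between -0.005 and 0.005 m and z of gauge_nogo_face in the frame of bracket_1_bore between -0.005 and 0.005 m and angle between the x axis of gauge_nogo_face and the x axis of bracket_1_bore, either way round below 0.15 rad and contact force between gauge and bracket_1 above 0.8 N), for 0.1 s.
4. the go end is fully home in bracket_2: the handle's shoulder within 4 mm of the eye's face, in line with the bore (distance between gauge_shoulder and bracket_2_bore below 0.016 m and angle between the x axis of gauge_shoulder and the x axis of bracket_2_bore, either way round below 0.15 rad), for 0.1 s.
5. the no-go end's face is pressed squarely (within 0.15 rad) on the mouth of bracket_2's bore, centred within 5 mm, with over 0.8 N, and stays out (x of gauge_nogo_face in the frame of bracket_2_bore between -0.0155 and 0.0155 m and y of gauge_nogo_face in the frame of bracket_2_bore between -0.005 and 0.005 m and z of gauge_nogo_face in the frame of bracket_2_bore between -0.005 and 0.005 m and angle between the x axis of gauge_nogo_face and the x axis of bracket_2_bore, either way round below 0.15 rad and contact force between gauge and bracket_2 above 0.8 N), for 0.1 s.
6. the go end is fully home in bracket_3: the handle's shoulder within 4 mm of the eye's face, in line with the bore (distance between gauge_shoulder and bracket_3_bore below 0.016 m and angle between the x axis of gauge_shoulder and the x axis of bracket_3_bore, either way round below 0.15 rad), for 0.1 s.
7. the no-go end's face is pressed squarely (within 0.15 rad) on the mouth of bracket_3's bore, centred within 5 mm, with over 0.8 N, and stays out (x of gauge_nogo_face in the frame of bracket_3_bore between -0.0155 and 0.0155 m and y of gauge_nogo_face in the frame of bracket_3_bore between -0.005 and 0.005 m and z of gauge_nogo_face in the frame of bracket_3_bore between -0.005 and 0.005 m and angle between the x axis of gauge_nogo_face and the x axis of bracket_3_bore, either way round below 0.15 rad and contact force between gauge and bracket_3 above 0.8 N), for 0.1 s.
8. the gauge lies on the cork mat again, let go of, with the light still standing at about 60 degrees (horizontal distance between gauge_center and mat below 0.04 m and height (world z) of gauge_center below 0.026 m and contact force between the fingers and gauge below 0.1 N and linear speed of gauge below 0.03 m/s and value of joint lamp between 0.91 and 1.19 rad), for 0.3 s.
At the end, for the whole second after the job is handed in: every bracket present has had the go end fully home and then the no-go end refused; the light is folded to below 0.1 rad; the gauge lies flat on the cork mat, its centre within 40 mm of the mat's, let go of; brackets upright (0.1 rad), at rest, within 120 mm of where they began (value of joint lamp below 0.1 rad and horizontal distance between gauge_center and mat below 0.04 m and height (world z) of gauge_center below 0.026 m and contact force between the fingers and gauge below 0.1 N and linear speed of each of gauge, bracket_1, bracket_2, bracket_3 below 0.03 m/s and angle between each of bracket_1_bore, bracket_2_bore, bracket_3_bore's own z axis and vertical below 0.1 rad and distance of each of bracket_1_bore, bracket_2_bore, bracket_3_bore from where it was at the start of the episode below 0.12 m); the robot touches nothing.
It fails at once if a bracket is knocked over (angle between any of bracket_1_bore, bracket_2_bore, bracket_3_bore's own z axis and vertical above 0.6 rad).
It fails at once if a bystander is disturbed (moved over 30 mm) (distance of any of mug, bowl, medium, brush, dish from where it was at the start of the episode above 0.03 m).
Of bracket_1, bracket_2, bracket_3 only 2 to 3 are there at a start; the rules pass over those that are not, and their reading is None.
At some moment in a run one of bracket_1, bracket_2, bracket_3, gauge may be knocked a few centimetres aside while the robot is not near it.
It also fails if it takes over 210 s, if anything falls off the work surface, if the arm or the gripper's body presses on something with over 40 N, if the wrist force passes 120 N, or if a joint passes its speed limit or range.

## Working session

There is one attempt and no reset: what is moved stays moved. The work goes in short steps, Python scripts to look and compute and a shell command to move; the robot and the scene stay as the last step left them, time stands still between calls to the robot, and variables do not carry over. Pictures are saved under pics/ and viewed, at most 14 in all, crops included, and the job is handed in when it is done.

```bash
mkdir -p pics
python3 - <<'E'
from plant import arm, imaging
import cv2,numpy as np
print(arm.get_obs())
for n in ("scene","top"):
    s=imaging.snapshot(n); cv2.imwrite(f"pics/{n}0.png",s["pixels"][...,::-1]); print(n,s["camera_matrix"].round(1).tolist(),s["pose"].round(3).tolist())
E
```

```text
{'clock': 0.0, 'q': array([ 1.22601326e+00,  4.23789515e-01,  1.63071073e+00,  1.30757607e-05,
        1.08858963e+00, -1.90132482e-02]), 'joint_velocities': array([-0.00024972, -0.00070872,  0.00065484, -0.00117676, -0.00052882,
        0.0003574 ]), 'joint_torque': array([ 1.83709839e-03, -5.44591033e+01, -2.73692322e+01,  6.45518862e-02,
        2.24776292e-02, -1.39818740e-04]), 'tcp_pos': array([0.19980568, 0.59158303, 0.20732562]), 'eef_rot': array([ 1.62168549e-01,  9.86762789e-01, -7.35210567e-04, -1.41115421e-04]), 'contact_force': array([-0.40633871,  0.1836243 , -0.21414715]), 'ft_torque': array([0.03079744, 0.03075629, 0.03036788]), 'grip_force': 0.0, 'finger_gap': 0.08789315974761922}
scene [[511.3, 0.0, 325.2], [0.0, 511.3, 243.9], [0.0, 0.0, 1.0]] [[0.126, 0.825, -0.551, 1.137], [0.992, -0.108, 0.065, -0.118], [-0.006, -0.555, -0.832, 1.045], [0.0, 0.0, 0.0, 1.0]]
top [[534.4, 0.0, 312.8], [0.0, 534.4, 234.2], [0.0, 0.0, 1.0]] [[-0.013, -0.984, 0.176, 0.282], [-1.0, 0.01, -0.018, -0.034], [0.016, -0.177, -0.984, 1.241], [0.0, 0.0, 0.0, 1.0]]
```

View pics/top0.png

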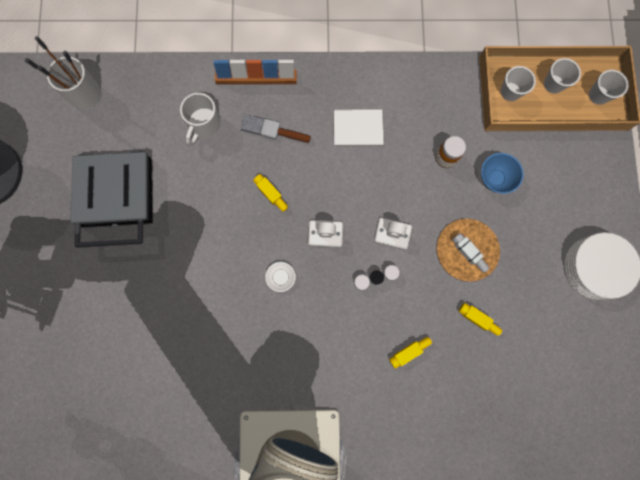

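View pics/scene0.png

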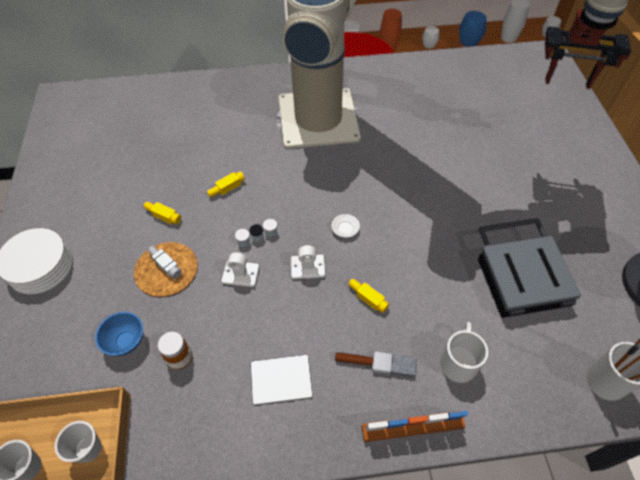

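The top view shows the lamp at about (110,195) with its bar at about (109,241), and two brackets at (325,233) and (393,232). The silver gauge lies on the cork mat at (470,252). Three yellow look-alikes are at (270,192), (482,319) and (411,352). The silver one fits because it is aluminium and on the mat. I'll confirm it in an enlarged crop.

```bash
cat > h.py <<'E'
from plant import arm, imaging
import cv2,numpy as np
from scipy.spatial.transform import Rotation as R
def ray(s,u,v):
    K,P=s["camera_matrix"],s["pose"]; d=P[:3,:3]@np.linalg.solve(K,[u,v,1.]); return P[:3,3],d/np.linalg.norm(d)
def plane(s,u,v,z):
    o,d=ray(s,u,v); return o+d*(z-o[2])/d[2]
def proj(s,p):
    P=s["pose"]; c=P[:3,:3].T@(np.asarray(p)-P[:3,3]); return (s["camera_matrix"]@(c/c[2]))[:2]
E
python3 - <<'E'
from h import *
s=imaging.snapshot("top"); t=imaging.snapshot("scene")
a=cv2.resize(s["pixels"][205:285,300:510],None,fx=3.8,fy=3.8,interpolation=2); b=cv2.resize(t["pixels"][220:300,130:340],None,fx=3.8,fy=3.8,interpolation=2)
cv2.imwrite("pics/c1.png",np.vstack([a[:298],b[:298]])[...,::-1])
for n,u,v,z in [("bar L",77,243,.046),("barR",142,240,.046),("barmid",109,241,.046),("panBL",70,221,.048),("panBR",149,221,.048),("panTL",73,155,.048),("panTR",147,152,.048),("mat",468.5,249.5,.006),("b1base",325.5,233,.014),("b2base",393.5,233,.014),("dish",280,277,.0),("stones",377,277,0)]: print(n,plane(s,u,v,z).round(3))
E
```

```text
bar L [0.481 0.475 0.046]
barR [0.487 0.33  0.046]
barmid [0.485 0.403 0.046]
panBL [0.531 0.493 0.048]
panBR [0.53  0.315 0.048]
panTL [0.687 0.496 0.048]
panTR [0.693 0.326 0.048]
mat [ 0.463 -0.422  0.006]
b1base [ 0.504 -0.086  0.014]
b2base [ 0.503 -0.245  0.014]
dish [0.404 0.021 0.   ]
stones [ 0.401 -0.205  0.   ]
```

View pics/c1.png

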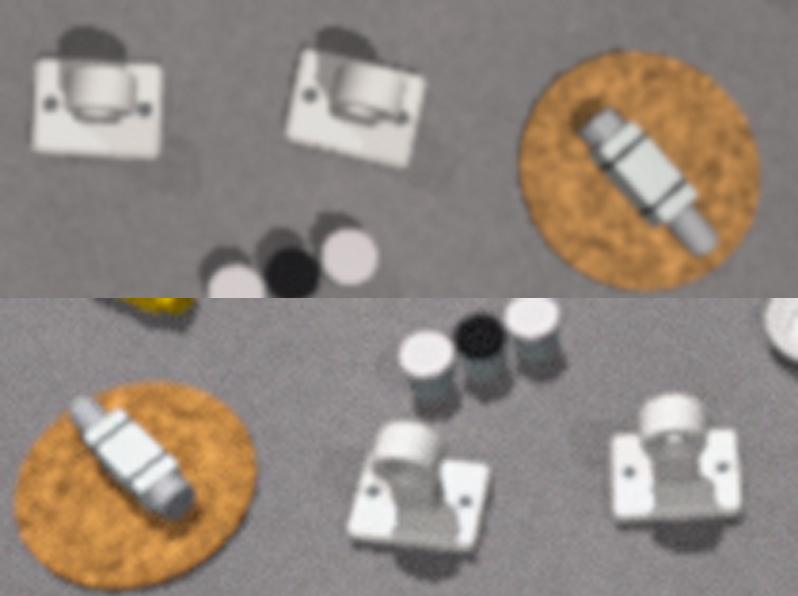

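The crop confirms the silver gauge on the mat, with its thin go end towards the lower right in the top view, i.e. pointing (-x,-y). There are only two brackets, the left one square and the right one turned about 12° clockwise. The three dark-and-white cans just in front of the right bracket are not part of the job. Lamp first.

```bash
python3 -m handwheel '[{"dx":0.95,"dy":-0.63,"dz":0,"rz":-0.385},{"dx":0.95,"dy":-0.63,"dz":0,"rz":-0.385},{"dx":0.95,"dy":-0.63,"dz":0,"rz":-0.385},{"dx":0.95,"dy":-0.63,"dz":0,"rz":-0.385},{"dx":0.95,"dy":-0.63,"dz":0,"rz":-0.385},{"dx":0.95,"dy":-0.63,"dz":0,"rz":-0.385},{"dx":0.95,"dy":-0.63,"dz":0,"rz":-0.385},{"dx":0.95,"dy":-0.63,"dz":0,"rz":-0.385},{"dx":0.95,"dy":-0.63,"dz":0,"rz":-0.385},{"dx":0.95,"dy":-0.63,"dz":0,"rz":-0.385},{"dx":0.95,"dy":-0.63,"dz":0,"rz":-0.385}]' 0
python3 -m handwheel '[{"dx":0.7,"dy":-0.6},{"dx":0.7,"dy":-0.6},{"dx":0.7,"dy":-0.6},{"dx":0.7,"dy":-0.6},{"dx":0.7,"dy":-0.6},{"dx":0.7,"dy":-0.6}]'
python3 - <<'E'
from h import *
s=imaging.snapshot("wrist"); cv2.imwrite("pics/w1.png",s["pixels"][...,::-1]); print(s["camera_matrix"].round(1).tolist(),s["pose"].round(3).tolist())
E
```

```text
[[426.3, 0.0, 315.0], [0.0, 426.3, 244.2], [0.0, 0.0, 1.0]] [[0.32, 0.915, 0.247, 0.134], [0.947, -0.309, -0.084, 0.614], [-0.0, 0.261, -0.965, 0.384], [0.0, 0.0, 0.0, 1.0]]schema error: expected keys dx, dy, dz, rx, ry, rz
schema error: expected keys dx, dy, dz, rx, ry, rz
```

View pics/w1.png

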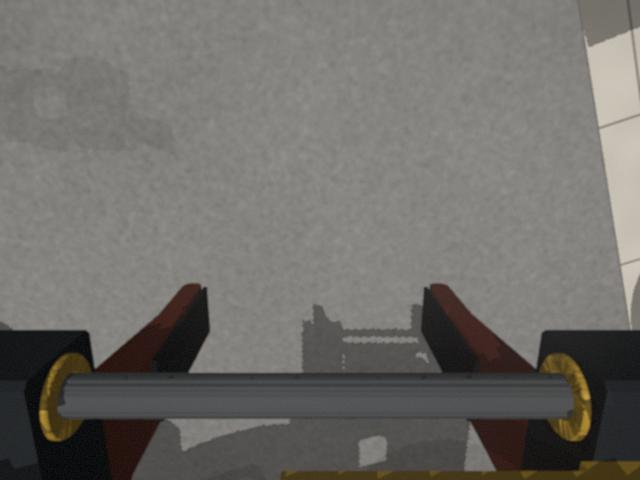

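The arm didn't move: every row needs all six keys. The wrist picture shows only the table and the fingers, at (200,290) and (430,290).

```bash
python3 -m handwheel '[{"dx":0.95,"dy":-0.63,"dz":0,"rx":0,"ry":0,"rz":-0.385},{"dx":0.95,"dy":-0.63,"dz":0,"rx":0,"ry":0,"rz":-0.385},{"dx":0.95,"dy":-0.63,"dz":0,"rx":0,"ry":0,"rz":-0.385},{"dx":0.95,"dy":-0.63,"dz":0,"rx":0,"ry":0,"rz":-0.385},{"dx":0.95,"dy":-0.63,"dz":0,"rx":0,"ry":0,"rz":-0.385},{"dx":0.95,"dy":-0.63,"dz":0,"rx":0,"ry":0,"rz":-0.385},{"dx":0.95,"dy":-0.63,"dz":0,"rx":0,"ry":0,"rz":-0.385},{"dx":0.95,"dy":-0.63,"dz":0,"rx":0,"ry":0,"rz":-0.385},{"dx":0.95,"dy":-0.63,"dz":0,"rx":0,"ry":0,"rz":-0.385},{"dx":0.95,"dy":-0.63,"dz":0,"rx":0,"ry":0,"rz":-0.385},{"dx":0.95,"dy":-0.63,"dz":0,"rx":0,"ry":0,"rz":-0.385}]' 0
python3 -m handwheel '[{"dx":0.7,"dy":-0.6,"dz":0,"rx":0,"ry":0,"rz":0},{"dx":0.7,"dy":-0.6,"dz":0,"rx":0,"ry":0,"rz":0},{"dx":0.7,"dy":-0.6,"dz":0,"rx":0,"ry":0,"rz":0},{"dx":0.7,"dy":-0.6,"dz":0,"rx":0,"ry":0,"rz":0},{"dx":0.7,"dy":-0.6,"dz":0,"rx":0,"ry":0,"rz":0},{"dx":0.7,"dy":-0.6,"dz":0,"rx":0,"ry":0,"rz":0}]'
python3 - <<'E'
from h import *
s=imaging.snapshot("wrist"); cv2.imwrite("pics/w1.png",s["pixels"][...,::-1]); print(s["pose"].round(3).tolist())
E
```

```text
clock: 1.17
tcp_pos: [0.3425, 0.4975, 0.208]
eef_rot: [0.696, 0.718, -0.0, -0.0]
contact_force: [-0.1, 0.0, -0.8]
finger_gap: 0.0879
grip_force: 0.0
clock: 1.67
tcp_pos: [0.4476, 0.4073, 0.208]
eef_rot: [0.695, 0.719, -0.0, -0.0]
contact_force: [-0.4, -0.0, -0.2]
finger_gap: 0.088
grip_force: 0.0
[[0.999, 0.035, 0.008, 0.447], [0.035, -0.965, -0.261, 0.478], [-0.001, 0.261, -0.965, 0.384], [0.0, 0.0, 0.0, 1.0]]
```

View pics/w1.png

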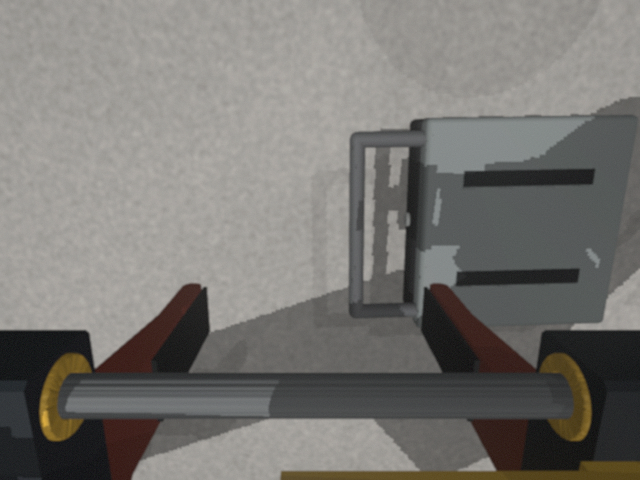

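The wrist view shows the bar running from about (357,136) to (356,312), and the panel's near edge at u≈415.

Run:
```python
from h import *
s=imaging.snapshot("wrist")
for p in [(357.5,136),(355.5,312),(420,119),(415,325),(636,116),(604,321)]: print(p,plane(s,*p,.046).round(4))
```

```text
(357.5, 136) [0.4786 0.4747 0.046 ]
(355.5, 312) [0.4861 0.3285 0.046 ]
(420, 119) [0.5254 0.489  0.046 ]
(415, 325) [0.5383 0.3182 0.046 ]
(636, 116) [0.6889 0.4971 0.046 ]
(604, 321) [0.7008 0.328  0.046 ]
```

```bash
python3 -m handwheel '[{"dx":0.232,"dy":-0.038,"dz":0,"rx":0,"ry":0,"rz":0.005},{"dx":0.232,"dy":-0.038,"dz":-0.25,"rx":0,"ry":0,"rz":0.005},{"dx":0.232,"dy":-0.038,"dz":-0.5,"rx":0,"ry":0,"rz":0.005},{"dx":0.232,"dy":-0.038,"dz":-0.75,"rx":0,"ry":0,"rz":0.005},{"dx":0.232,"dy":-0.038,"dz":-1,"rx":0,"ry":0,"rz":0.005},{"dx":0.232,"dy":-0.038,"dz":-1,"rx":0,"ry":0,"rz":0.005}]'
python3 -m handwheel '[{"dx":0,"dy":0,"dz":-0.11,"rx":0,"ry":0,"rz":0},{"dx":0,"dy":0,"dz":-0.11,"rx":0,"ry":0,"rz":0},{"dx":0,"dy":0,"dz":-0.11,"rx":0,"ry":0,"rz":0}]'
python3 -m handwheel '[{"dx":0,"dy":0,"dz":0,"rx":0,"ry":0,"rz":0},{"dx":0,"dy":0,"dz":0,"rx":0,"ry":0,"rz":0},{"dx":0,"dy":0,"dz":0,"rx":0,"ry":0,"rz":0},{"dx":0,"dy":0,"dz":0,"rx":0,"ry":0,"rz":0},{"dx":0,"dy":0,"dz":0,"rx":0,"ry":0,"rz":0},{"dx":0,"dy":0,"dz":0,"rx":0,"ry":0,"rz":0},{"dx":0,"dy":0,"dz":0,"rx":0,"ry":0,"rz":0},{"dx":0,"dy":0,"dz":0,"rx":0,"ry":0,"rz":0}]' 255 15
python3 - <<'E'
import numpy as np
for th in range(6,62,6):
    a=np.radians(177.2-th); d=np.array([205.2*np.cos(a)+205,205.2*np.sin(a)-10])/150
    print(th,(d[0]*np.cos(.05)).round(3),(d[0]*np.sin(.05)).round(3),d[1].round(3))
E
```

```text
clock: 2.27
tcp_pos: [0.4768, 0.3997, 0.0509]
eef_rot: [0.688, 0.726, -0.006, -0.001]
contact_force: [-1.3, -1.4, -0.2]
finger_gap: 0.0877
grip_force: 0.0
clock: 2.52
tcp_pos: [0.4819, 0.4033, 0.0428]
eef_rot: [0.688, 0.726, 0.0, -0.0]
contact_force: [-0.2, 0.6, 0.0]
finger_gap: 0.088
grip_force: 0.0
clock: 3.18
tcp_pos: [0.4823, 0.4018, 0.0415]
eef_rot: [0.689, 0.725, -0.0, -0.0]
contact_force: [0.5, 1.0, 1.1]
finger_gap: 0.0382
grip_force: 0.0
6 0.015 0.001 0.143
12 0.044 0.002 0.283
18 0.088 0.004 0.419
24 0.145 0.007 0.55
30 0.217 0.011 0.674
36 0.3 0.015 0.791
42 0.395 0.02 0.897
48 0.501 0.025 0.993
54 0.617 0.031 1.078
60 0.74 0.037 1.15
```

```bash
python3 -m handwheel '[{"dx":0,"dy":0,"dz":0,"rx":0,"ry":0,"rz":0},{"dx":0,"dy":0,"dz":0,"rx":0,"ry":0,"rz":0},{"dx":0,"dy":0,"dz":0,"rx":0,"ry":0,"rz":0},{"dx":0,"dy":0,"dz":0,"rx":0,"ry":0,"rz":0},{"dx":0,"dy":0,"dz":0,"rx":0,"ry":0,"rz":0},{"dx":0,"dy":0,"dz":0,"rx":0,"ry":0,"rz":0}]' 255 20
python3 -m handwheel '[{"dx":0.015,"dy":0,"dz":0.143,"rx":0,"ry":0,"rz":0},{"dx":0.044,"dy":0.002,"dz":0.283,"rx":0,"ry":0,"rz":0},{"dx":0.088,"dy":0.004,"dz":0.419,"rx":0,"ry":0,"rz":0},{"dx":0.145,"dy":0.007,"dz":0.55,"rx":0,"ry":0,"rz":0},{"dx":0.217,"dy":0.011,"dz":0.674,"rx":0,"ry":0,"rz":0},{"dx":0.217,"dy":0.011,"dz":0.674,"rx":0,"ry":0,"rz":0},{"dx":0.217,"dy":0.011,"dz":0.674,"rx":0,"ry":0,"rz":0}]'
```

```text
clock: 3.68
tcp_pos: [0.4823, 0.4019, 0.0416]
eef_rot: [0.689, 0.725, -0.0, 0.0]
contact_force: [1.4, -0.0, -1.0]
finger_gap: 0.0007
grip_force: 0.0
clock: 4.27
tcp_pos: [0.5155, 0.4039, 0.1434]
eef_rot: [0.689, 0.725, 0.001, 0.0]
contact_force: [0.3, 0.1, -0.9]
finger_gap: 0.0005
grip_force: 0.0
```

```bash
python3 -m handwheel '[{"dx":0.083,"dy":0.004,"dz":0.117,"rx":0,"ry":0,"rz":0},{"dx":0.178,"dy":0.009,"dz":0.223,"rx":0,"ry":0,"rz":0},{"dx":0.284,"dy":0.014,"dz":0.319,"rx":0,"ry":0,"rz":0},{"dx":0.4,"dy":0.02,"dz":0.404,"rx":0,"ry":0,"rz":0},{"dx":0.523,"dy":0.026,"dz":0.476,"rx":0,"ry":0,"rz":0},{"dx":0.523,"dy":0.026,"dz":0.476,"rx":0,"ry":0,"rz":0},{"dx":0.523,"dy":0.026,"dz":0.476,"rx":0,"ry":0,"rz":0},{"dx":0.523,"dy":0.026,"dz":0.476,"rx":0,"ry":0,"rz":0}]'
```

```text
clock: 4.93
tcp_pos: [0.5914, 0.4068, 0.2117]
eef_rot: [0.689, 0.725, -0.002, -0.001]
contact_force: [-0.6, -0.0, -0.0]
finger_gap: 0.0006
grip_force: 0.0
```

The fingers shut on nothing, so the bar was missed. I'll look again.

Run:
```python
from h import *
a=imaging.snapshot("top")["pixels"]; b=imaging.snapshot("scene")["pixels"]
cv2.imwrite("pics/l2.png",np.vstack([cv2.resize(a[120:280,20:260],(800,533))[:300],cv2.resize(b[160:340,420:640],(800,655))[100:400]])[...,::-1])
```

```text
(no output)
```

View pics/l2.png

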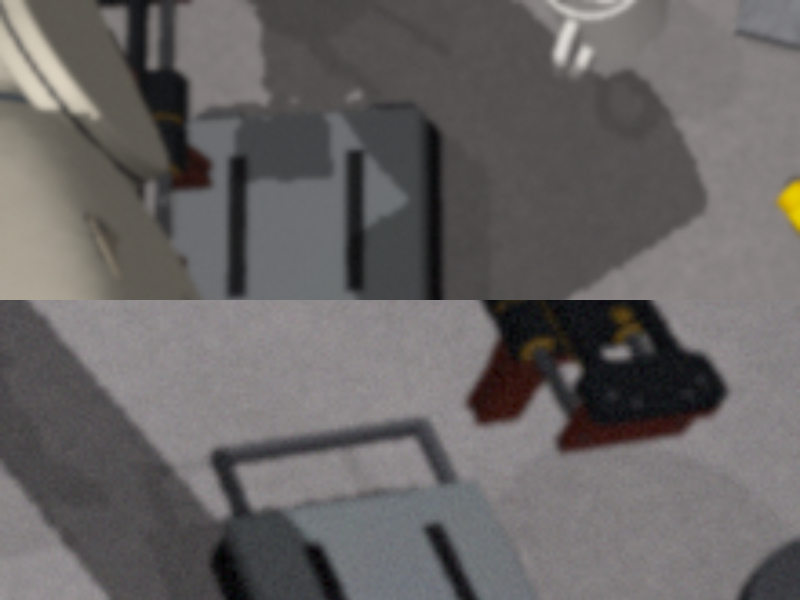

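Run:
```python
from h import *
b=imaging.snapshot("scene"); w=imaging.snapshot("wrist"); t=imaging.snapshot("top"); o=arm.get_obs()
print(proj(b,o["tcp_pos"]),proj(t,o["tcp_pos"]),proj(w,o["tcp_pos"]),o["finger_gap"],o["q"].round(3))
cv2.imwrite("pics/l3.png",np.hstack([cv2.resize(b["pixels"][60:360,400:640],(400,500)),cv2.resize(w["pixels"],(400,500))])[...,::-1])
```

```text
[552.93020341 222.02204972] [ 79.59856449 173.65073541] [312.7970304  295.00334532] 0.0004128270690801844 [0.586 0.558 1.395 0.    1.191 0.534]
```

View pics/l3.png

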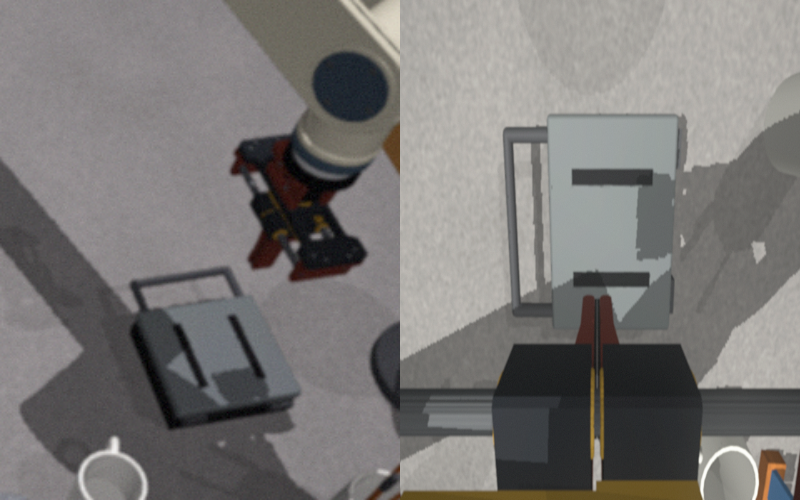

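Run:
```python
from h import *
b=imaging.snapshot("scene"); t=imaging.snapshot("top"); w=imaging.snapshot("wrist")
print("scene",plane(b,482,230,.046),plane(b,539,222,.046))
for z in (.03,.046,.06,.08): print(z,plane(b,510.5,226,z).round(4),plane(t,109.5,241.5,z).round(4),plane(w,177,213,z).round(4))
print(proj(b,[.482,.402,.046]),proj(t,[.482,.402,.046]))
```

```text
scene [0.48353062 0.33689466 0.046     ] [0.47840667 0.47988262 0.046     ]
0.03 [0.4705 0.4165 0.03  ] [0.4865 0.4081 0.03  ] [0.4759 0.4026 0.03  ]
0.046 [0.481 0.408 0.046] [0.4838 0.4023 0.046 ] [0.481  0.4059 0.046 ]
0.06 [0.4902 0.4007 0.06  ] [0.4814 0.3972 0.06  ] [0.4855 0.4089 0.06  ]
0.08 [0.5033 0.3901 0.08  ] [0.4781 0.3899 0.08  ] [0.4919 0.4131 0.08  ]
[508.20129386 226.6074621 ] [109.59042336 242.29080174]
```

```bash
python3 -m handwheel '[{"dx":-0.743,"dy":-0.03,"dz":0,"rx":0,"ry":0,"rz":0},{"dx":-0.743,"dy":-0.03,"dz":0,"rx":0,"ry":0,"rz":0},{"dx":-0.743,"dy":-0.03,"dz":0,"rx":0,"ry":0,"rz":0},{"dx":-0.743,"dy":-0.03,"dz":-0.2,"rx":0,"ry":0,"rz":0},{"dx":-0.743,"dy":-0.03,"dz":-0.4,"rx":0,"ry":0,"rz":0},{"dx":-0.743,"dy":-0.03,"dz":-0.5,"rx":0,"ry":0,"rz":0},{"dx":-0.743,"dy":-0.03,"dz":-0.5,"rx":0,"ry":0,"rz":0},{"dx":-0.743,"dy":-0.03,"dz":-0.5,"rx":0,"ry":0,"rz":0}]' 0
python3 -m handwheel '[{"dx":0,"dy":0,"dz":-0.2,"rx":0,"ry":0,"rz":0},{"dx":0,"dy":0,"dz":-0.4,"rx":0,"ry":0,"rz":0},{"dx":0,"dy":0,"dz":-0.6,"rx":0,"ry":0,"rz":0},{"dx":0,"dy":0,"dz":-0.67,"rx":0,"ry":0,"rz":0},{"dx":0,"dy":0,"dz":-0.67,"rx":0,"ry":0,"rz":0},{"dx":0,"dy":0,"dz":-0.67,"rx":0,"ry":0,"rz":0}]'
python3 - <<'E'
from h import *
b=imaging.snapshot("scene"); w=imaging.snapshot("wrist"); t=imaging.snapshot("top"); o=arm.get_obs()
print(o["tcp_pos"],o["finger_gap"])
cv2.imwrite("pics/l4.png",np.hstack([cv2.resize(b["pixels"][130:330,440:600],(400,500)),cv2.resize(w["pixels"],(400,500))])[...,::-1])
E
```

```text
clock: 6.0
tcp_pos: [0.4815, 0.4028, 0.1387]
eef_rot: [0.689, 0.725, -0.001, -0.0]
contact_force: [0.7, 1.0, 0.3]
finger_gap: 0.0505
grip_force: 0.0
clock: 6.5
tcp_pos: [0.4781, 0.4017, 0.0378]
eef_rot: [0.689, 0.725, -0.004, -0.002]
contact_force: [-12.8, 0.9, -6.2]
finger_gap: 0.0871
grip_force: 6.0
[0.47781593 0.40171396 0.03848026] 0.08763264496262407
```

View pics/l4.png

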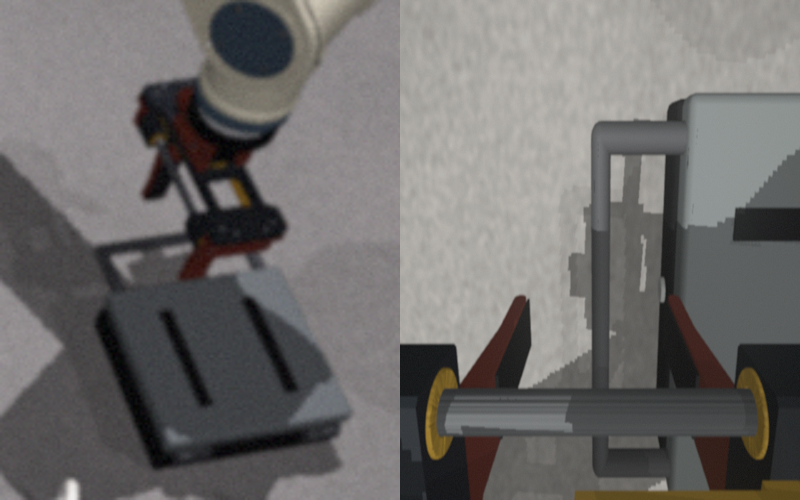

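The fingers straddle the bar: it is at x≈600 in the right half, with the fingers at 520 and 680. The far finger touches the panel's edge. Closing here.

```bash
python3 -m handwheel '[{"dx":0,"dy":0,"dz":0,"rx":0,"ry":0,"rz":0},{"dx":0,"dy":0,"dz":0,"rx":0,"ry":0,"rz":0},{"dx":0,"dy":0,"dz":0,"rx":0,"ry":0,"rz":0},{"dx":0,"dy":0,"dz":0,"rx":0,"ry":0,"rz":0},{"dx":0,"dy":0,"dz":0,"rx":0,"ry":0,"rz":0},{"dx":0,"dy":0,"dz":0,"rx":0,"ry":0,"rz":0},{"dx":0,"dy":0,"dz":0,"rx":0,"ry":0,"rz":0},{"dx":0,"dy":0,"dz":0,"rx":0,"ry":0,"rz":0},{"dx":0,"dy":0,"dz":0,"rx":0,"ry":0,"rz":0},{"dx":0,"dy":0,"dz":0,"rx":0,"ry":0,"rz":0},{"dx":0,"dy":0,"dz":0,"rx":0,"ry":0,"rz":0},{"dx":0,"dy":0,"dz":0,"rx":0,"ry":0,"rz":0}]' 255 20
python3 - <<'E'
from h import *
w=imaging.snapshot("wrist"); b=imaging.snapshot("scene"); print(arm.get_obs()["finger_gap"])
cv2.imwrite("pics/l5.png",np.hstack([cv2.resize(b["pixels"][130:330,440:600],(400,500)),cv2.resize(w["pixels"],(400,500))])[...,::-1])
E
```

```text
clock: 7.65
tcp_pos: [0.4818, 0.4029, 0.0385]
eef_rot: [0.689, 0.725, -0.0, -0.0]
contact_force: [-3.6, 0.5, 1.8]
finger_gap: 0.0116
grip_force: 1.6
0.0034168242578220464
```

View pics/l5.png

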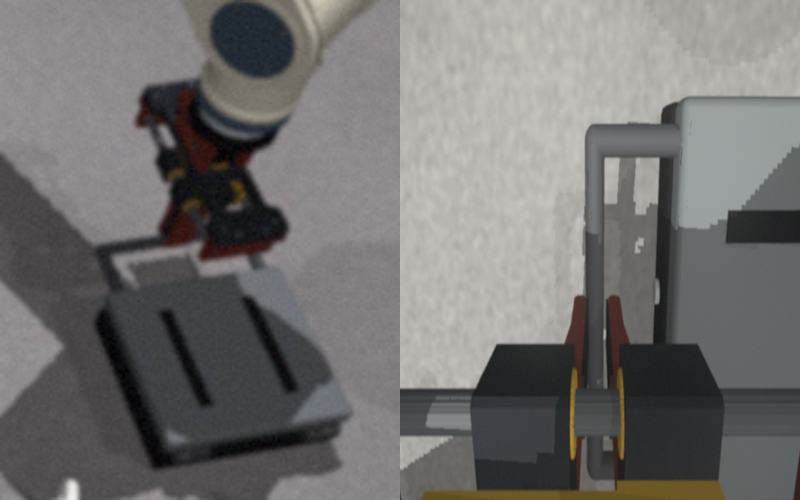

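The right half shows the bar held between the fingers at (595,330). I'll read the gap again.

```bash
python3 -m handwheel '[{"dx":0,"dy":0,"dz":0,"rx":0,"ry":0,"rz":0},{"dx":0,"dy":0,"dz":0,"rx":0,"ry":0,"rz":0}]' 255 40
python3 -m handwheel '[{"dx":0,"dy":0,"dz":0,"rx":0,"ry":0,"rz":0}]'
```

```text
clock: 7.92
tcp_pos: [0.4821, 0.4031, 0.0386]
eef_rot: [0.689, 0.725, 0.0, 0.0]
contact_force: [-0.0, -0.4, -0.2]
finger_gap: 0.0001
grip_force: 0.0
clock: 8.0
tcp_pos: [0.4823, 0.4031, 0.0387]
eef_rot: [0.689, 0.725, 0.0, 0.0]
contact_force: [1.0, 0.3, 0.2]
finger_gap: 0.0001
grip_force: 0.0
```

Run:
```python
from h import *
w=imaging.snapshot("wrist"); b=imaging.snapshot("scene"); o=arm.get_obs(); T=o["tcp_pos"]
print(T,o["finger_gap"],proj(w,T+[0,0,-.014]),proj(b,T+[0,0,-.014]),proj(w,[.482,.402,.046]))
cv2.imwrite("pics/l6.png",np.hstack([cv2.resize(b["pixels"][180:270,470:560],(400,400),interpolation=2),cv2.resize(w["pixels"][180:440,180:440],(400,400))])[...,::-1])
```

```text
[0.48217729 0.40303962 0.03862528] 0.00040105600001257913 [311.4947688 283.8278825] [506.0715183  231.74406694] [310.56500634 303.67854246]
```

View pics/l6.png

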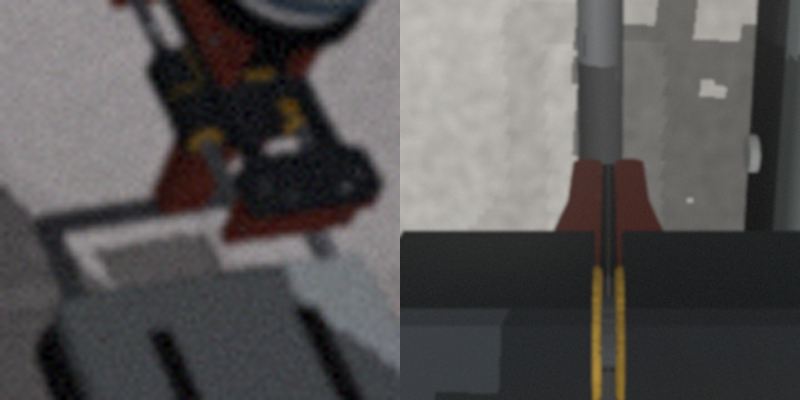

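The closed fingers sit on top of the bar (right half, tips at (610,160)), not around it. So the fingertips end about 20 mm higher than I assumed. I'll reopen partly to clear the panel edge and go lower.

```bash
python3 -m handwheel '[{"dx":0,"dy":0,"dz":0.25,"rx":0,"ry":0,"rz":0},{"dx":0,"dy":0,"dz":0.25,"rx":0,"ry":0,"rz":0},{"dx":0,"dy":0,"dz":0.25,"rx":0,"ry":0,"rz":0},{"dx":0,"dy":0,"dz":0.25,"rx":0,"ry":0,"rz":0},{"dx":0,"dy":0,"dz":0.25,"rx":0,"ry":0,"rz":0},{"dx":0,"dy":0,"dz":0.25,"rx":0,"ry":0,"rz":0},{"dx":0,"dy":0,"dz":0.25,"rx":0,"ry":0,"rz":0},{"dx":0,"dy":0,"dz":0.25,"rx":0,"ry":0,"rz":0},{"dx":0,"dy":0,"dz":0.1,"rx":0,"ry":0,"rz":0},{"dx":0,"dy":0,"dz":-0.11,"rx":0,"ry":0,"rz":0},{"dx":0,"dy":0,"dz":-0.11,"rx":0,"ry":0,"rz":0},{"dx":0,"dy":0,"dz":-0.11,"rx":0,"ry":0,"rz":0}]' 120 20
python3 -m handwheel '[{"dx":0,"dy":0,"dz":0,"rx":0,"ry":0,"rz":0},{"dx":0,"dy":0,"dz":0,"rx":0,"ry":0,"rz":0},{"dx":0,"dy":0,"dz":0,"rx":0,"ry":0,"rz":0},{"dx":0,"dy":0,"dz":0,"rx":0,"ry":0,"rz":0},{"dx":0,"dy":0,"dz":0,"rx":0,"ry":0,"rz":0},{"dx":0,"dy":0,"dz":0,"rx":0,"ry":0,"rz":0},{"dx":0,"dy":0,"dz":0,"rx":0,"ry":0,"rz":0},{"dx":0,"dy":0,"dz":0,"rx":0,"ry":0,"rz":0},{"dx":0,"dy":0,"dz":0,"rx":0,"ry":0,"rz":0},{"dx":0,"dy":0,"dz":0,"rx":0,"ry":0,"rz":0}]' 255 20
```

```text
clock: 9.1
tcp_pos: [0.4805, 0.4019, 0.0206]
eef_rot: [0.689, 0.725, -0.002, -0.0]
contact_force: [0.0, 0.1, 0.0]
finger_gap: 0.0463
grip_force: 0.0
clock: 9.93
tcp_pos: [0.4801, 0.4031, 0.0223]
eef_rot: [0.689, 0.725, -0.001, -0.001]
contact_force: [-6.8, 2.2, 4.2]
finger_gap: 0.0116
grip_force: 20.0
```

Gripped: 11.6 mm gap at 20 N. Raising along the arc.

```bash
python3 -m handwheel '[{"dx":0.015,"dy":0,"dz":0.143,"rx":0,"ry":0,"rz":0},{"dx":0.044,"dy":0.002,"dz":0.283,"rx":0,"ry":0,"rz":0},{"dx":0.088,"dy":0.004,"dz":0.419,"rx":0,"ry":0,"rz":0},{"dx":0.145,"dy":0.007,"dz":0.55,"rx":0,"ry":0,"rz":0},{"dx":0.217,"dy":0.011,"dz":0.674,"rx":0,"ry":0,"rz":0},{"dx":0.217,"dy":0.011,"dz":0.674,"rx":0,"ry":0,"rz":0}]'
python3 -m handwheel '[{"dx":0.083,"dy":0.004,"dz":0.117,"rx":0,"ry":0,"rz":0},{"dx":0.178,"dy":0.009,"dz":0.223,"rx":0,"ry":0,"rz":0},{"dx":0.284,"dy":0.014,"dz":0.319,"rx":0,"ry":0,"rz":0},{"dx":0.4,"dy":0.02,"dz":0.404,"rx":0,"ry":0,"rz":0},{"dx":0.523,"dy":0.026,"dz":0.476,"rx":0,"ry":0,"rz":0},{"dx":0.523,"dy":0.026,"dz":0.476,"rx":0,"ry":0,"rz":0},{"dx":0.523,"dy":0.026,"dz":0.476,"rx":0,"ry":0,"rz":0}]'
```

```text
clock: 10.43
tcp_pos: [0.5124, 0.4045, 0.1262]
eef_rot: [0.689, 0.725, -0.002, -0.002]
contact_force: [-15.8, -1.9, 12.8]
finger_gap: 0.0112
grip_force: 20.0
clock: 11.02
tcp_pos: [0.5937, 0.4089, 0.1996]
eef_rot: [0.689, 0.725, 0.001, 0.0]
contact_force: [-8.3, -4.6, 22.9]
finger_gap: 0.0116
grip_force: 20.0
```

```bash
python3 -m handwheel '[{"dx":0,"dy":0,"dz":0,"rx":0,"ry":0,"rz":0},{"dx":0,"dy":0,"dz":0,"rx":0,"ry":0,"rz":0},{"dx":0,"dy":0,"dz":0,"rx":0,"ry":0,"rz":0},{"dx":0,"dy":0,"dz":0,"rx":0,"ry":0,"rz":0},{"dx":0,"dy":0,"dz":0.1,"rx":0,"ry":0,"rz":0},{"dx":0,"dy":0,"dz":0.3,"rx":0,"ry":0,"rz":0},{"dx":0,"dy":0,"dz":0.5,"rx":0,"ry":0,"rz":0},{"dx":0,"dy":0,"dz":0.7,"rx":0,"ry":0,"rz":0},{"dx":0,"dy":0,"dz":0.9,"rx":0,"ry":0,"rz":0},{"dx":0,"dy":0,"dz":0.9,"rx":0,"ry":0,"rz":0},{"dx":0,"dy":0,"dz":0.9,"rx":0,"ry":0,"rz":0},{"dx":0,"dy":0,"dz":0.9,"rx":0,"ry":0,"rz":0}]' 110
python3 - <<'E'
from h import *
b=imaging.snapshot("scene"); w=imaging.snapshot("wrist")
print([proj(b,[.686-.094,.405+d,.2185]).round() for d in(-.07,.07)])
cv2.imwrite("pics/l7.png",np.hstack([cv2.resize(b["pixels"][60:360,400:640],(400,500)),cv2.resize(w["pixels"],(400,500))])[...,::-1])
E
```

```text
clock: 12.02
tcp_pos: [0.5925, 0.4082, 0.3285]
eef_rot: [0.689, 0.725, -0.001, -0.0]
contact_force: [1.0, -0.0, -1.3]
finger_gap: 0.0499
grip_force: 0.0
[array([519., 224.]), array([586., 217.])]
```

View pics/l7.png

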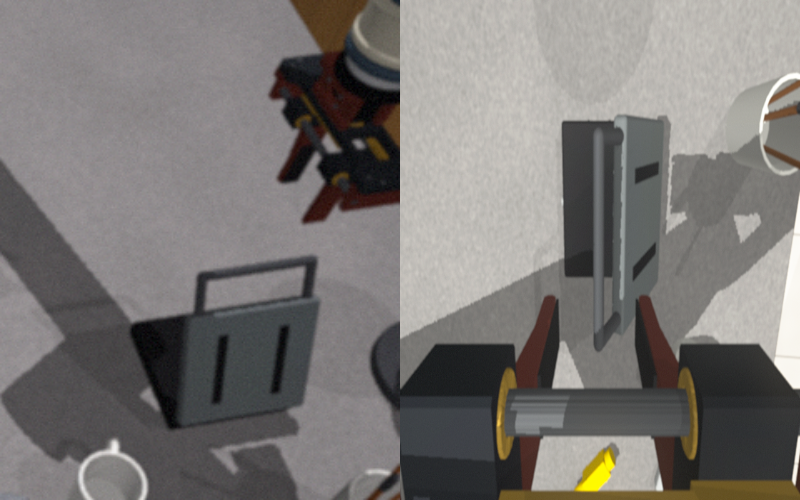

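Lamp bar is at scene pixels (519,225)-(589,217), against (519,224)-(586,217) predicted for 60°, so the panel stands right. Next I fly to the gauge.

```bash
for i in 1; do python3 -m handwheel '[{"dx":-0.2,"dy":-1,"dz":0,"rx":0,"ry":0,"rz":-0.12},{"dx":-0.2,"dy":-1,"dz":0,"rx":0,"ry":0,"rz":-0.12},{"dx":-0.2,"dy":-1,"dz":0,"rx":0,"ry":0,"rz":-0.12},{"dx":-0.2,"dy":-1,"dz":0,"rx":0,"ry":0,"rz":-0.12},{"dx":-0.2,"dy":-1,"dz":0,"rx":0,"ry":0,"rz":-0.12}]'; done | head -2
python3 -m handwheel '[{"dx":-0.2,"dy":-1,"dz":-0.1,"rx":0,"ry":0,"rz":-0.12},{"dx":-0.2,"dy":-1,"dz":-0.1,"rx":0,"ry":0,"rz":-0.12},{"dx":-0.2,"dy":-1,"dz":-0.1,"rx":0,"ry":0,"rz":-0.12},{"dx":-0.2,"dy":-1,"dz":-0.1,"rx":0,"ry":0,"rz":-0.12},{"dx":-0.2,"dy":-1,"dz":-0.1,"rx":0,"ry":0,"rz":-0.12}]' | head -2
python3 -m handwheel '[{"dx":-0.2,"dy":-1,"dz":-0.1,"rx":0,"ry":0,"rz":-0.04},{"dx":-0.2,"dy":-1,"dz":-0.1,"rx":0,"ry":0,"rz":-0.04},{"dx":-0.2,"dy":-1,"dz":-0.1,"rx":0,"ry":0,"rz":-0.04},{"dx":-0.2,"dy":-1,"dz":-0.1,"rx":0,"ry":0,"rz":-0.04},{"dx":-0.2,"dy":-1,"dz":-0.1,"rx":0,"ry":0,"rz":-0.04}]' | head -2
python3 -m handwheel '[{"dx":-0.15,"dy":-1,"dz":-0.1,"rx":0,"ry":0,"rz":0},{"dx":-0.15,"dy":-1,"dz":-0.1,"rx":0,"ry":0,"rz":0},{"dx":-0.15,"dy":-1,"dz":-0.1,"rx":0,"ry":0,"rz":0},{"dx":-0.15,"dy":-1,"dz":-0.1,"rx":0,"ry":0,"rz":0},{"dx":-0.15,"dy":-1,"dz":-0.1,"rx":0,"ry":0,"rz":0}]' | head -2
python3 -m handwheel '[{"dx":-0.15,"dy":-1,"dz":-0.1,"rx":0,"ry":0,"rz":0},{"dx":-0.15,"dy":-1,"dz":-0.1,"rx":0,"ry":0,"rz":0},{"dx":-0.15,"dy":-1,"dz":-0.1,"rx":0,"ry":0,"rz":0},{"dx":-0.15,"dy":-1,"dz":-0.1,"rx":0,"ry":0,"rz":0},{"dx":-0.15,"dy":-1,"dz":-0.1,"rx":0,"ry":0,"rz":0},{"dx":-0.15,"dy":-1,"dz":-0.1,"rx":0,"ry":0,"rz":0}]' 
python3 -m handwheel '[{"dx":0,"dy":-0.5,"dz":-0.1,"rx":0,"ry":0,"rz":0},{"dx":0,"dy":-0.5,"dz":-0.1,"rx":0,"ry":0,"rz":0},{"dx":0,"dy":-0.5,"dz":-0.1,"rx":0,"ry":0,"rz":0},{"dx":0,"dy":-0.5,"dz":-0.1,"rx":0,"ry":0,"rz":0},{"dx":0,"dy":-0.5,"dz":-0.1,"rx":0,"ry":0,"rz":0}]'
python3 - <<'E'
from h import *
w=imaging.snapshot("wrist"); p=w["pixels"]; cv2.imwrite("pics/g1.png",p[...,::-1]); np.save("g1.npy",w,allow_pickle=True)
hsv=cv2.cvtColor(p,cv2.COLOR_RGB2HSV)
cork=cv2.inRange(hsv,(8,90,40),(22,255,255)); print("cork px",cv2.countNonZero(cork))
o=arm.get_obs(); print(proj(w,[.463,-.422,.006]),o["q"].round(2))
E
```

```text
clock: 12.53
tcp_pos: [0.5613, 0.2538, 0.3283]
clock: 12.95
tcp_pos: [0.5311, 0.1048, 0.3129]
clock: 13.37
tcp_pos: [0.5017, -0.0445, 0.2982]
clock: 13.78
tcp_pos: [0.4802, -0.1944, 0.2833]
clock: 14.28
tcp_pos: [0.4584, -0.3412, 0.2685]
eef_rot: [0.932, 0.362, -0.0, -0.001]
contact_force: [0.2, -0.2, -0.6]
finger_gap: 0.0498
grip_force: 0.0
clock: 14.7
tcp_pos: [0.4586, -0.4145, 0.2542]
eef_rot: [0.932, 0.363, 0.0, -0.001]
contact_force: [0.6, -0.4, 0.5]
finger_gap: 0.0501
grip_force: 0.0
cork px 26799
[322.70423827 205.10331996] [-0.75  0.37  1.6   0.    1.17  0.07]
```

View pics/g1.png

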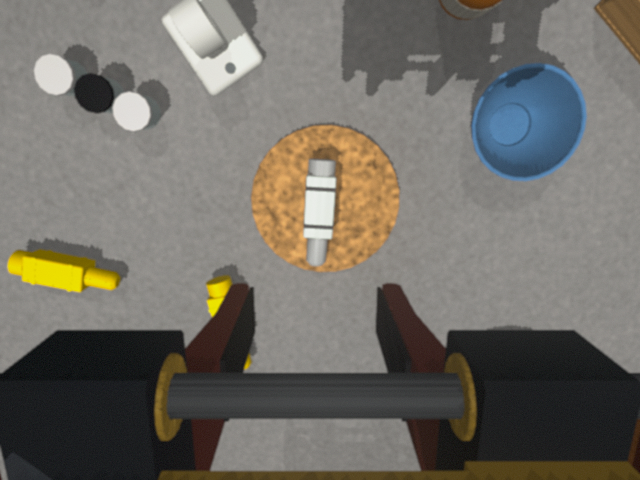

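The gauge's no-go end is at (322,160), its go tip at (316,264) and the handle centre at about (320,207).

Run:
```python
from h import *
w=np.load("g1.npy",allow_pickle=True).item(); p=w["pixels"]
hsv=cv2.cvtColor(p,cv2.COLOR_RGB2HSV); g=cv2.inRange(hsv,(0,0,150),(180,60,255)); m=np.zeros_like(g); m[165:250,290:350]=g[165:250,290:350]
n,l,st,c=cv2.connectedComponentsWithStats(m); i=1+np.argmax(st[1:,4]); print(st[i],c[i])
cn=max(cv2.findContours(m,0,2)[0],key=cv2.contourArea); r=cv2.minAreaRect(cv2.convexHull(np.vstack([x for x in cv2.findContours(m,0,2)[0] if cv2.contourArea(x)>20]))); print(r)
C=plane(w,*r[0],.034); print("handle",C)
a=plane(w,322,160,.02);b=plane(w,316,262,.02); d=b-a; print("go yaw",np.degrees(np.arctan2(d[1],d[0])),np.linalg.norm(d))
cork=cv2.inRange(hsv,(8,90,40),(22,255,255)); cork[:,:240]=0; cork[280:]=0;cork[:,410:]=0; cork[:115]=0
e=cv2.fitEllipse(cv2.convexHull(np.vstack(cv2.findContours(cork,0,2)[0]))); print("mat",plane(w,*e[0],.006),e[1])
q=R.from_quat(arm.get_obs()["eef_rot"]).as_matrix(); print("tool y yaw",np.degrees(np.arctan2(q[1,1],q[0,1])),arm.get_obs()["tcp_pos"])
```

```text
[ 304  190   31   36 1026] [318.91520468 207.50779727]
((319.0075988769531, 206.89340209960938), (30.208749771118164, 85.42520904541016), 4.085616588592529)
handle [ 0.46270099 -0.41696818  0.034     ]
go yaw -140.55306829381811 0.10135107899699788
mat [ 0.46987036 -0.41873367  0.006     ] (146.90057373046875, 148.36305236816406)
tool y yaw -47.365582017097886 [ 0.45860126 -0.41441611  0.25457281]
```

```bash
python3 -m handwheel '[{"dx":0.027,"dy":-0.017,"dz":-0.25,"rx":0,"ry":0,"rz":-0.018},{"dx":0.027,"dy":-0.017,"dz":-0.5,"rx":0,"ry":0,"rz":-0.018},{"dx":0.027,"dy":-0.017,"dz":-0.75,"rx":0,"ry":0,"rz":-0.018},{"dx":0.027,"dy":-0.017,"dz":-1,"rx":0,"ry":0,"rz":-0.018},{"dx":0.027,"dy":-0.017,"dz":-1,"rx":0,"ry":0,"rz":-0.018}]'
python3 -m handwheel '[{"dx":0,"dy":0,"dz":-0.2,"rx":0,"ry":0,"rz":0},{"dx":0,"dy":0,"dz":-0.4,"rx":0,"ry":0,"rz":0},{"dx":0,"dy":0,"dz":-0.5,"rx":0,"ry":0,"rz":0},{"dx":0,"dy":0,"dz":-0.5,"rx":0,"ry":0,"rz":0},{"dx":0,"dy":0,"dz":-0.5,"rx":0,"ry":0,"rz":0}]'
python3 -m handwheel '[{"dx":0,"dy":0,"dz":-0.02,"rx":0,"ry":0,"rz":0},{"dx":0,"dy":0,"dz":-0.04,"rx":0,"ry":0,"rz":0},{"dx":0,"dy":0,"dz":-0.06,"rx":0,"ry":0,"rz":0},{"dx":0,"dy":0,"dz":-0.06,"rx":0,"ry":0,"rz":0}]'
```

```text
clock: 15.17
tcp_pos: [0.4589, -0.4138, 0.0982]
eef_rot: [0.941, 0.337, -0.003, -0.005]
contact_force: [-0.9, 1.4, -0.0]
finger_gap: 0.0502
grip_force: 0.0
clock: 15.58
tcp_pos: [0.4628, -0.4187, 0.0311]
eef_rot: [0.942, 0.337, 0.0, 0.0]
contact_force: [0.5, -0.4, 0.5]
finger_gap: 0.05
grip_force: 0.0
clock: 15.92
tcp_pos: [0.4621, -0.4192, 0.0211]
eef_rot: [0.942, 0.336, 0.0, 0.0]
contact_force: [-0.7, 0.6, -0.6]
finger_gap: 0.0504
grip_force: 0.0
```

```bash
python3 -m handwheel '[{"dx":0,"dy":0,"dz":-0.02,"rx":0,"ry":0,"rz":0},{"dx":0,"dy":0,"dz":-0.03,"rx":0,"ry":0,"rz":0},{"dx":0,"dy":0,"dz":-0.03,"rx":0,"ry":0,"rz":0}]'
python3 -m handwheel '[{"dx":0,"dy":0,"dz":-0.02,"rx":0,"ry":0,"rz":0},{"dx":0,"dy":0,"dz":-0.03,"rx":0,"ry":0,"rz":0},{"dx":0,"dy":0,"dz":-0.03,"rx":0,"ry":0,"rz":0}]'
```

```text
clock: 16.17
tcp_pos: [0.4617, -0.4189, 0.0157]
eef_rot: [0.942, 0.336, -0.0, -0.0]
contact_force: [-0.7, 0.4, 1.3]
finger_gap: 0.0501
grip_force: 0.0
clock: 16.42
tcp_pos: [0.4616, -0.4188, 0.0111]
eef_rot: [0.942, 0.336, -0.0, -0.0]
contact_force: [-0.1, -0.2, 0.0]
finger_gap: 0.0498
grip_force: 0.0
```

```bash
python3 -m handwheel '[{"dx":0,"dy":0,"dz":-0.02,"rx":0,"ry":0,"rz":0},{"dx":0,"dy":0,"dz":-0.03,"rx":0,"ry":0,"rz":0},{"dx":0,"dy":0,"dz":-0.03,"rx":0,"ry":0,"rz":0}]' | sed -n '2p;4p'
python3 -m handwheel '[{"dx":0,"dy":0,"dz":-0.02,"rx":0,"ry":0,"rz":0},{"dx":0,"dy":0,"dz":-0.03,"rx":0,"ry":0,"rz":0},{"dx":0,"dy":0,"dz":-0.03,"rx":0,"ry":0,"rz":0}]'| sed -n '2p;4p'
```

```text
tcp_pos: [0.4617, -0.4188, 0.0066]
contact_force: [-0.3, -0.0, -0.6]
tcp_pos: [0.4617, -0.4188, 0.0022]
contact_force: [-0.3, 0.7, -0.1]
```

```bash
python3 -m handwheel '[{"dx":0,"dy":0,"dz":-0.02,"rx":0,"ry":0,"rz":0},{"dx":0,"dy":0,"dz":-0.03,"rx":0,"ry":0,"rz":0},{"dx":0,"dy":0,"dz":-0.03,"rx":0,"ry":0,"rz":0}]' | sed -n '2p;4p'
python3 -m handwheel '[{"dx":0,"dy":0,"dz":-0.02,"rx":0,"ry":0,"rz":0},{"dx":0,"dy":0,"dz":-0.03,"rx":0,"ry":0,"rz":0},{"dx":0,"dy":0,"dz":-0.03,"rx":0,"ry":0,"rz":0}]'| sed -n '2p;4p'
```

```text
tcp_pos: [0.4617, -0.4188, -0.0024]
contact_force: [-0.5, 0.6, 0.6]
tcp_pos: [0.4617, -0.4188, -0.0069]
contact_force: [-0.0, -0.2, -0.1]
```

```bash
python3 -m handwheel '[{"dx":0,"dy":0,"dz":0,"rx":0,"ry":0,"rz":0},{"dx":0,"dy":0,"dz":0,"rx":0,"ry":0,"rz":0},{"dx":0,"dy":0,"dz":0,"rx":0,"ry":0,"rz":0},{"dx":0,"dy":0,"dz":0,"rx":0,"ry":0,"rz":0},{"dx":0,"dy":0,"dz":0,"rx":0,"ry":0,"rz":0},{"dx":0,"dy":0,"dz":0,"rx":0,"ry":0,"rz":0},{"dx":0,"dy":0,"dz":0,"rx":0,"ry":0,"rz":0}]' 255 30
python3 -m handwheel '[{"dx":0,"dy":0,"dz":0.2,"rx":0,"ry":0,"rz":0},{"dx":0,"dy":0,"dz":0.4,"rx":0,"ry":0,"rz":0},{"dx":0,"dy":0,"dz":0.6,"rx":0,"ry":0,"rz":0},{"dx":0,"dy":0,"dz":0.8,"rx":0,"ry":0,"rz":0},{"dx":0,"dy":0,"dz":1,"rx":0,"ry":0,"rz":0},{"dx":0,"dy":0,"dz":1,"rx":0,"ry":0,"rz":0}]'
```

```text
clock: 18.0
tcp_pos: [0.4618, -0.4189, -0.0064]
eef_rot: [0.942, 0.336, -0.0, -0.0]
contact_force: [-0.8, 0.5, 1.7]
finger_gap: 0.0278
grip_force: 30.0
clock: 18.5
tcp_pos: [0.4647, -0.4216, 0.1496]
eef_rot: [0.942, 0.336, 0.002, 0.004]
contact_force: [0.4, -1.1, -1.2]
finger_gap: 0.0277
grip_force: 30.0
```

Gauge gripped (27.8 mm, 30 N). Its centre sits about 26.5 mm above the reported TCP. Next I rotate so that go points to -x and view both brackets from the near side.

```bash
python3 -m handwheel '[{"dx":-0.15,"dy":0.2,"dz":0.3,"rx":0,"ry":0,"rz":-0.04},{"dx":-0.3,"dy":0.45,"dz":0.6,"rx":0,"ry":0,"rz":-0.08},{"dx":-0.31,"dy":0.7,"dz":0.71,"rx":0,"ry":0,"rz":-0.12},{"dx":-0.31,"dy":0.9,"dz":0.71,"rx":0,"ry":0,"rz":-0.16},{"dx":-0.31,"dy":1,"dz":0.71,"rx":0,"ry":0,"rz":-0.19},{"dx":-0.31,"dy":1,"dz":0.71,"rx":0,"ry":0,"rz":-0.219},{"dx":-0.31,"dy":1,"dz":0.71,"rx":0,"ry":0,"rz":-0.219}]' | head -2
python3 -m handwheel '[{"dx":0,"dy":0.2,"dz":0,"rx":0,"ry":0,"rz":0},{"dx":0,"dy":0.4,"dz":0,"rx":0,"ry":0,"rz":0},{"dx":0,"dy":0.6,"dz":0,"rx":0,"ry":0,"rz":0},{"dx":0,"dy":0.69,"dz":0,"rx":0,"ry":0,"rz":0},{"dx":0,"dy":0.69,"dz":0,"rx":0,"ry":0,"rz":0},{"dx":0,"dy":0.69,"dz":0,"rx":0,"ry":0,"rz":0}]'
python3 - <<'E'
from h import *
w=imaging.snapshot("wrist"); cv2.imwrite("pics/b1.png",w["pixels"][...,::-1]); np.save("b1.npy",w,allow_pickle=True)
print(w["pose"].round(3).tolist()); o=arm.get_obs(); q=R.from_quat(o["eef_rot"]).as_matrix(); print("yaw",np.degrees(np.arctan2(q[1,1],q[0,1])),o["tcp_pos"],o["q"].round(2))
t=imaging.snapshot("top"); np.save("t1.npy",t,allow_pickle=True)
E
```

```text
clock: 19.08
tcp_pos: [0.4151, -0.2676, 0.2499]
clock: 19.58
tcp_pos: [0.4155, -0.1657, 0.2494]
eef_rot: [1.0, 0.0, -0.0, 0.0]
contact_force: [0.4, -0.4, -2.2]
finger_gap: 0.0279
grip_force: 30.0
[[0.001, -0.965, -0.264, 0.489], [-1.0, -0.002, 0.001, -0.166], [-0.001, 0.264, -0.965, 0.425], [0.0, 0.0, 0.0, 1.0]]
yaw -90.02255649151172 [ 0.41565106 -0.16626116  0.24956608] [-0.41  0.1   1.96 -0.    1.08  1.16]
```

View pics/b1.png

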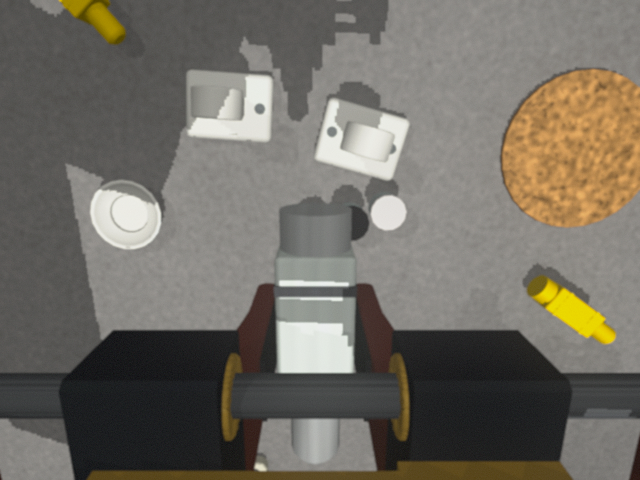

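The gauge is centred in the grip at u≈316, with its no-go face at v≈205. Bracket 1's base spans (188,71)-(272,141), and bracket 2's corners are (331,98), (409,118), (392,179), (316,159). Now refine with an edge fit.

```bash
cat > fit.py <<'E'
from h import *
from scipy.optimize import minimize
def rect(x,y,a,z=.014,n=40):
    t=np.linspace(-1,1,n); k=np.ones(n)
    P=np.vstack([np.c_[.03*t,.04*k],np.c_[.03*t,-.04*k],np.c_[.03*k,.04*t],np.c_[-.03*k,.04*t]])
    c,s=np.cos(a),np.sin(a); return np.c_[x+c*P[:,0]-s*P[:,1],y+s*P[:,0]+c*P[:,1],z+0*P[:,0]]
def projm(s,X):
    P=s["pose"]; c=(X-P[:3,3])@P[:3,:3]; return (c@s["camera_matrix"].T)[:,:2]/c[:,2:]
def fit(s,corners,yaw0):
    g=cv2.cvtColor(s["pixels"],cv2.COLOR_RGB2LAB)[...,0].astype(np.float32); g=cv2.GaussianBlur(g,(0,0),1)
    m=np.minimum(np.hypot(cv2.Sobel(g,5,1,0),cv2.Sobel(g,5,0,1)),120); m=cv2.GaussianBlur(m,(0,0),1.2)
    c=np.mean([plane(s,*p,.014) for p in corners],0)
    f=lambda q:-np.mean(cv2.remap(m,*[v.astype(np.float32).reshape(-1,1) for v in projm(s,rect(*q)).T],1))
    best=min((minimize(f,[c[0]+i,c[1]+j,yaw0+k],method="Nelder-Mead",options=dict(initial_simplex=np.array([c[0]+i,c[1]+j,yaw0+k])+np.array([[0,0,0],[.003,0,0],[0,.003,0],[0,0,.05]]))) for i in(-.003,0,.003) for j in (-.003,0,.003) for k in(-.05,.05)),key=lambda r:r.fun)
    return c[:2].round(4),best.x.round(4),best.fun
E
python3 - <<'E'
from fit import *
s=np.load("b1.npy",allow_pickle=True).item()
for cs,y in (([(188,71),(272,71),(272,141),(188,138)],0),([(331,98),(409,118),(392,179),(316,159)],-.22)):
    r=fit(s,cs,y); print(r); x,yy,a=r[1]
    # predicted eye top line ends (z=.081) for visual check
    u=lambda dx,dy,z:proj(s,[x+np.cos(a)*dx-np.sin(a)*dy,yy+np.sin(a)*dx+np.cos(a)*dy,z]).round(1)
    print("eye corners",u(.012,.021,.06),u(.012,-.021,.06),u(-.012,.021,.06),u(-.012,-.021,.06))
E
```

```text
(array([ 0.5081, -0.0877]), array([ 0.5081, -0.0863, -0.0682]), np.float64(-86.24617004394531))
eye corners [191.5  85.7] [243.6  89.5] [191.7 116.7] [242.8 120.4]
(array([ 0.4787, -0.21  ]), array([ 0.4783, -0.2091, -0.2663]), np.float64(-85.4619369506836))
eye corners [346.7 119.6] [395.3 133.6] [338.6 148.4] [386.4 161.9]
```

Bracket 2 now reads (0.478,-0.209) with yaw -15°, against (0.503,-0.245) at the start, so it has been knocked aside as the task warned. Bracket 1 is at (0.508,-0.086) with yaw about -3°. Moving to the far side of bracket 1.

```bash
python3 -m handwheel '[{"dx":0.25,"dy":0.12,"dz":0,"rx":0,"ry":0,"rz":-0.016},{"dx":0.5,"dy":0.25,"dz":0,"rx":0,"ry":0,"rz":-0.016},{"dx":0.75,"dy":0.37,"dz":0,"rx":0,"ry":0,"rz":-0.016},{"dx":1,"dy":0.5,"dz":0,"rx":0,"ry":0,"rz":-0.016},{"dx":1,"dy":0.5,"dz":0,"rx":0,"ry":0,"rz":-0.016}]' | head -2
python3 -m handwheel '[{"dx":0.285,"dy":0,"dz":0,"rx":0,"ry":0,"rz":0},{"dx":0.285,"dy":0,"dz":-0.25,"rx":0,"ry":0,"rz":0},{"dx":0.285,"dy":0,"dz":-0.5,"rx":0,"ry":0,"rz":0},{"dx":0.285,"dy":0,"dz":-0.75,"rx":0,"ry":0,"rz":0},{"dx":0.285,"dy":0,"dz":-1,"rx":0,"ry":0,"rz":0},{"dx":0.285,"dy":0,"dz":-1,"rx":0,"ry":0,"rz":0}]' | head -2
python3 -m handwheel '[{"dx":0,"dy":0,"dz":-0.2,"rx":0,"ry":0,"rz":0},{"dx":0,"dy":0,"dz":-0.44,"rx":0,"ry":0,"rz":0},{"dx":0,"dy":0,"dz":-0.44,"rx":0,"ry":0,"rz":0},{"dx":0,"dy":0,"dz":-0.44,"rx":0,"ry":0,"rz":0},{"dx":0,"dy":0,"dz":-0.44,"rx":0,"ry":0,"rz":0}]'
python3 - <<'E'
from h import *
o=arm.get_obs(); print(o["tcp_pos"],R.from_quat(o["eef_rot"]).as_euler("xyz",degrees=True),(np.array([.508,-.0863])+np.array([.9987,-.05])*.1005-o["tcp_pos"][:2])*1e3)
E
```

```text
clock: 20.1
tcp_pos: [0.5717, -0.0893, 0.2497]
clock: 20.6
tcp_pos: [0.6028, -0.0911, 0.0921]
clock: 21.02
tcp_pos: [0.6098, -0.0914, 0.0363]
eef_rot: [1.0, -0.026, 0.001, 0.0]
contact_force: [0.7, -0.7, -2.1]
finger_gap: 0.028
grip_force: 30.0
[ 0.60976759 -0.09135709  0.03631984] [ 1.79979597e+02 -1.47384106e-01 -3.02792612e+00] [-1.39823766  0.03208526]
```

```bash
python3 -m handwheel '[{"dx":-0.009,"dy":0,"dz":-0.018,"rx":0,"ry":0,"rz":0},{"dx":-0.06,"dy":0.003,"dz":-0.018,"rx":0,"ry":0,"rz":0},{"dx":-0.12,"dy":0.006,"dz":-0.018,"rx":0,"ry":0,"rz":0},{"dx":-0.18,"dy":0.009,"dz":-0.018,"rx":0,"ry":0,"rz":0},{"dx":-0.24,"dy":0.012,"dz":-0.018,"rx":0,"ry":0,"rz":0},{"dx":-0.28,"dy":0.014,"dz":-0.018,"rx":0,"ry":0,"rz":0},{"dx":-0.28,"dy":0.014,"dz":-0.018,"rx":0,"ry":0,"rz":0},{"dx":-0.28,"dy":0.014,"dz":-0.018,"rx":0,"ry":0,"rz":0}]'
```

```text
clock: 21.68
tcp_pos: [0.5649, -0.0883, 0.0317]
eef_rot: [1.0, -0.026, -0.001, -0.0]
contact_force: [-3.9, 0.1, 4.1]
finger_gap: 0.0277
grip_force: 30.0
```

```bash
python3 -m handwheel '[{"dx":0,"dy":0,"dz":0.013,"rx":0,"ry":0,"rz":0},{"dx":0,"dy":0,"dz":0.013,"rx":0,"ry":0,"rz":0},{"dx":0,"dy":0,"dz":0.013,"rx":0,"ry":0,"rz":0},{"dx":0,"dy":0,"dz":0.013,"rx":0,"ry":0,"rz":0}]'
```

```text
clock: 22.02
tcp_pos: [0.5665, -0.0884, 0.033]
eef_rot: [1.0, -0.026, 0.0, -0.0]
contact_force: [-0.5, 0.1, -1.5]
finger_gap: 0.0281
grip_force: 30.0
```

The tip is 9 mm into the bore with no force. Pushing home.

```bash
python3 -m handwheel '[{"dx":-0.04,"dy":0.002,"dz":0,"rx":0,"ry":0,"rz":0},{"dx":-0.08,"dy":0.004,"dz":0,"rx":0,"ry":0,"rz":0},{"dx":-0.12,"dy":0.006,"dz":0,"rx":0,"ry":0,"rz":0},{"dx":-0.15,"dy":0.007,"dz":0,"rx":0,"ry":0,"rz":0},{"dx":-0.15,"dy":0.007,"dz":0,"rx":0,"ry":0,"rz":0},{"dx":-0.15,"dy":0.007,"dz":0,"rx":0,"ry":0,"rz":0},{"dx":-0.15,"dy":0.007,"dz":0,"rx":0,"ry":0,"rz":0}]'
```

```text
clock: 22.6
tcp_pos: [0.5435, -0.0874, 0.0334]
eef_rot: [1.0, -0.026, -0.0, -0.0]
contact_force: [-0.4, -0.7, -2.5]
finger_gap: 0.0279
grip_force: 30.0
```

```bash
python3 -m handwheel '[{"dx":-0.01,"dy":0,"dz":0,"rx":0,"ry":0,"rz":0},{"dx":-0.02,"dy":0.001,"dz":0,"rx":0,"ry":0,"rz":0},{"dx":-0.02,"dy":0.001,"dz":0,"rx":0,"ry":0,"rz":0},{"dx":-0.02,"dy":0.001,"dz":0,"rx":0,"ry":0,"rz":0}]' | sed -n '2p;4p'
python3 -m handwheel '[{"dx":-0.01,"dy":0,"dz":0,"rx":0,"ry":0,"rz":0},{"dx":-0.02,"dy":0.001,"dz":0,"rx":0,"ry":0,"rz":0},{"dx":-0.02,"dy":0.001,"dz":0,"rx":0,"ry":0,"rz":0},{"dx":-0.02,"dy":0.001,"dz":0,"rx":0,"ry":0,"rz":0}]'| sed -n '2p;4p'
```

```text
tcp_pos: [0.5412, -0.0873, 0.0335]
contact_force: [2.6, 0.1, -2.7]
tcp_pos: [0.5377, -0.0871, 0.0334]
contact_force: [2.5, 1.5, -2.0]
```

Home: the shoulder contacts at 2.5 N and the bracket slides slightly. Withdraw, lift over and prepare the no-go on the near side.

```bash
python3 -m handwheel '[{"dx":0.1,"dy":-0.005,"dz":0,"rx":0,"ry":0,"rz":0},{"dx":0.2,"dy":-0.01,"dz":0,"rx":0,"ry":0,"rz":0},{"dx":0.3,"dy":-0.015,"dz":0,"rx":0,"ry":0,"rz":0},{"dx":0.4,"dy":-0.02,"dz":0,"rx":0,"ry":0,"rz":0},{"dx":0.5,"dy":-0.025,"dz":0,"rx":0,"ry":0,"rz":0},{"dx":0.5,"dy":-0.025,"dz":0.25,"rx":0,"ry":0,"rz":0},{"dx":0.5,"dy":-0.025,"dz":0.5,"rx":0,"ry":0,"rz":0},{"dx":0.5,"dy":-0.025,"dz":0.7,"rx":0,"ry":0,"rz":0},{"dx":0.5,"dy":-0.025,"dz":0.7,"rx":0,"ry":0,"rz":0}]' | head -2
python3 -m handwheel '[{"dx":-0.25,"dy":0.02,"dz":0,"rx":0,"ry":0,"rz":0},{"dx":-0.5,"dy":0.04,"dz":0,"rx":0,"ry":0,"rz":0},{"dx":-0.75,"dy":0.06,"dz":0,"rx":0,"ry":0,"rz":0},{"dx":-1,"dy":0.067,"dz":0,"rx":0,"ry":0,"rz":0},{"dx":-1,"dy":0.067,"dz":0,"rx":0,"ry":0,"rz":0}]' | head -2
python3 -m handwheel '[{"dx":-0.2,"dy":0,"dz":0,"rx":0,"ry":0,"rz":0},{"dx":-0.35,"dy":0,"dz":0,"rx":0,"ry":0,"rz":0},{"dx":-0.35,"dy":0,"dz":0,"rx":0,"ry":0,"rz":0},{"dx":-0.35,"dy":0,"dz":-0.2,"rx":0,"ry":0,"rz":0},{"dx":-0.35,"dy":0,"dz":-0.45,"rx":0,"ry":0,"rz":0},{"dx":-0.35,"dy":0,"dz":-0.7,"rx":0,"ry":0,"rz":0},{"dx":-0.35,"dy":0,"dz":-0.7,"rx":0,"ry":0,"rz":0},{"dx":-0.35,"dy":0,"dz":-0.7,"rx":0,"ry":0,"rz":0},{"dx":-0.35,"dy":0,"dz":-0.7,"rx":0,"ry":0,"rz":0}]'
python3 - <<'E'
from fit import *
s=imaging.snapshot("wrist"); np.save("b2.npy",s,allow_pickle=True); cv2.imwrite("pics/b2.png",s["pixels"][...,::-1]); o=arm.get_obs(); print(o["tcp_pos"],o["contact_force"])
print("base corners pred",[proj(s,[.5005+a,-.0855+b,.014]).round() for a in(-.03,.03) for b in(-.04,.04)])
print("eye pred",[proj(s,[.5002+a,-.0853+b,.06]).round() for a in(-.012,.012) for b in(-.021,.021)])
E
```

```text
clock: 24.02
tcp_pos: [0.6156, -0.0913, 0.144]
clock: 24.43
tcp_pos: [0.452, -0.0792, 0.1358]
clock: 25.18
tcp_pos: [0.4106, -0.0808, 0.0342]
eef_rot: [1.0, -0.026, 0.0, -0.0]
contact_force: [0.0, -0.2, -1.6]
finger_gap: 0.0277
grip_force: 30.0
[ 0.41153066 -0.08103803  0.03505624] [ 0.3519127  -0.51778187 -1.18916033]
base corners pred [array([406., 154.]), array([230., 163.]), array([407.,   6.]), array([214.,  17.])]
eye pred [array([377., 111.]), array([253., 118.]), array([376.,  33.]), array([246.,  41.])]
```

View pics/b2.png

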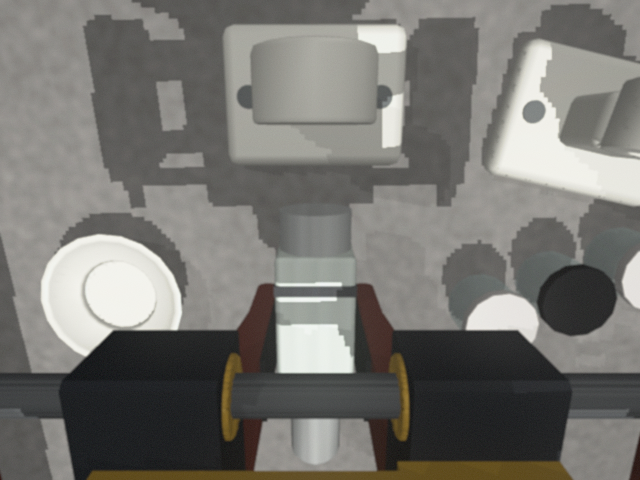

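The no-go face (u≈315) lines up with the eye (u 252–378, centre 315) and is square to it. Pressing.

```bash
python3 -m handwheel '[{"dx":0.05,"dy":-0.002,"dz":0,"rx":0,"ry":0,"rz":0},{"dx":0.1,"dy":-0.005,"dz":0,"rx":0,"ry":0,"rz":0},{"dx":0.15,"dy":-0.008,"dz":0,"rx":0,"ry":0,"rz":0},{"dx":0.18,"dy":-0.009,"dz":0,"rx":0,"ry":0,"rz":0},{"dx":0.195,"dy":-0.01,"dz":0,"rx":0,"ry":0,"rz":0},{"dx":0.195,"dy":-0.01,"dz":0,"rx":0,"ry":0,"rz":0},{"dx":0.195,"dy":-0.01,"dz":0,"rx":0,"ry":0,"rz":0}]' | sed -n '2p;4p'
python3 -m handwheel '[{"dx":0.01,"dy":0,"dz":0,"rx":0,"ry":0,"rz":0},{"dx":0.02,"dy":-0.001,"dz":0,"rx":0,"ry":0,"rz":0},{"dx":0.02,"dy":-0.001,"dz":0,"rx":0,"ry":0,"rz":0},{"dx":0.02,"dy":-0.001,"dz":0,"rx":0,"ry":0,"rz":0}]'| sed -n '2p;4p'
```

```text
tcp_pos: [0.4395, -0.0823, 0.0333]
contact_force: [-0.5, -0.2, -2.6]
tcp_pos: [0.4414, -0.0823, 0.0331]
contact_force: [-4.3, 0.7, -0.5]
```

```bash
python3 -m handwheel '[{"dx":0.01,"dy":0,"dz":0,"rx":0,"ry":0,"rz":0},{"dx":0.02,"dy":-0.001,"dz":0,"rx":0,"ry":0,"rz":0},{"dx":0.03,"dy":-0.001,"dz":0,"rx":0,"ry":0,"rz":0},{"dx":0.03,"dy":-0.001,"dz":0,"rx":0,"ry":0,"rz":0}]'| sed -n '2p;4p'
python3 -m handwheel '[{"dx":0,"dy":0,"dz":0,"rx":0,"ry":0,"rz":0},{"dx":0,"dy":0,"dz":0,"rx":0,"ry":0,"rz":0}]'| sed -n '2p;4p'
```

```text
tcp_pos: [0.4476, -0.0827, 0.0333]
contact_force: [-2.9, 0.0, -3.5]
tcp_pos: [0.4474, -0.0827, 0.0334]
contact_force: [-1.3, -0.1, -2.5]
```

```bash
python3 -m handwheel '[{"dx":-0.1,"dy":0.005,"dz":0,"rx":0,"ry":0,"rz":0},{"dx":-0.2,"dy":0.01,"dz":0,"rx":0,"ry":0,"rz":0},{"dx":-0.3,"dy":0.015,"dz":0,"rx":0,"ry":0,"rz":0},{"dx":-0.33,"dy":0.015,"dz":0.25,"rx":0,"ry":0,"rz":0},{"dx":-0.33,"dy":0.015,"dz":0.5,"rx":0,"ry":0,"rz":0},{"dx":-0.33,"dy":0.015,"dz":0.75,"rx":0,"ry":0,"rz":0},{"dx":-0.33,"dy":0.015,"dz":1,"rx":0,"ry":0,"rz":0}]' | head -2
python3 -m handwheel '[{"dx":0.1,"dy":-0.25,"dz":0.2,"rx":0,"ry":0,"rz":0},{"dx":0.1,"dy":-0.5,"dz":0.45,"rx":0,"ry":0,"rz":0},{"dx":0.1,"dy":-0.65,"dz":0.45,"rx":0,"ry":0,"rz":0},{"dx":0.1,"dy":-0.65,"dz":0.45,"rx":0,"ry":0,"rz":0},{"dx":0.1,"dy":-0.65,"dz":0.45,"rx":0,"ry":0,"rz":0}]'
python3 - <<'E'
from fit import *
s=imaging.snapshot("wrist"); np.save("b3.npy",s,allow_pickle=True)
def P(x,y,a): 
    c,q=np.cos(a),np.sin(a); return [proj(s,[x+c*i-q*j,y+q*i+c*j,.014]) for i in(-.03,.03) for j in(-.04,.04)]
for x,y,a in ((.478,-.209,-.26),(.506,-.0855,-.05)):
    r=fit(s,P(x,y,a),a); print(r)
g=cv2.cvtColor(s["pixels"],cv2.COLOR_RGB2GRAY); 
# screw holes of bracket 2: dark blobs on white base
x,y,a=fit(s,P(.478,-.209,-.26),-.26)[1]; print(arm.get_obs()["tcp_pos"],arm.get_obs()["eef_rot"])
for j in (.03,-.03): print("hole near",proj(s,[x-np.sin(a)*j,y+np.cos(a)*j,.014]))
E
```

```text
clock: 27.23
tcp_pos: [0.3977, -0.0804, 0.1853]
clock: 27.65
tcp_pos: [0.4135, -0.1797, 0.2522]
eef_rot: [1.0, -0.028, 0.002, 0.001]
contact_force: [-0.5, -0.3, -3.0]
finger_gap: 0.0284
grip_force: 30.0
(array([ 0.478, -0.209]), array([ 0.4781, -0.2094, -0.2706]), np.float64(-84.98429107666016))
(array([ 0.506 , -0.0855]), array([ 0.5045, -0.0862, -0.0554]), np.float64(-86.08524322509766))
[ 0.41247527 -0.17832949  0.25106153] [ 9.99629488e-01 -2.72110862e-02  6.56918223e-04  1.06357547e-04]
hole near [311.01123926 129.89924321]
hole near [372.92260224 143.89856012]
```

Bracket 2 measured again at (0.478,-0.209), yaw -0.27. Going to its far side.

```bash
python3 -m handwheel '[{"dx":0.25,"dy":-0.1,"dz":0,"rx":0,"ry":0,"rz":-0.035},{"dx":0.5,"dy":-0.2,"dz":0,"rx":0,"ry":0,"rz":-0.069},{"dx":0.75,"dy":-0.3,"dz":0,"rx":0,"ry":0,"rz":-0.069},{"dx":1,"dy":-0.384,"dz":0,"rx":0,"ry":0,"rz":-0.069},{"dx":1,"dy":-0.384,"dz":0,"rx":0,"ry":0,"rz":-0.069}]' | head -2
python3 -m handwheel '[{"dx":0.084,"dy":0,"dz":-0.05,"rx":0,"ry":0,"rz":0},{"dx":0.084,"dy":0,"dz":-0.3,"rx":0,"ry":0,"rz":0},{"dx":0.084,"dy":0,"dz":-0.55,"rx":0,"ry":0,"rz":0},{"dx":0.084,"dy":0,"dz":-0.8,"rx":0,"ry":0,"rz":0},{"dx":0.084,"dy":0,"dz":-1,"rx":0,"ry":0,"rz":0},{"dx":0.084,"dy":0,"dz":-1,"rx":0,"ry":0,"rz":0}]' | head -2
python3 -m handwheel '[{"dx":0,"dy":0,"dz":-0.2,"rx":0,"ry":0,"rz":0},{"dx":0,"dy":0,"dz":-0.4,"rx":0,"ry":0,"rz":0},{"dx":0,"dy":0,"dz":-0.45,"rx":0,"ry":0,"rz":0},{"dx":0,"dy":0,"dz":-0.45,"rx":0,"ry":0,"rz":0},{"dx":0,"dy":0,"dz":-0.45,"rx":0,"ry":0,"rz":0},{"dx":0,"dy":0,"dz":-0.45,"rx":0,"ry":0,"rz":0},{"dx":0,"dy":0,"dz":-0.45,"rx":0,"ry":0,"rz":0}]'
```

```text
clock: 28.12
tcp_pos: [0.568, -0.2359, 0.2489]
clock: 28.62
tcp_pos: [0.5698, -0.2317, 0.0934]
clock: 29.2
tcp_pos: [0.5764, -0.2359, 0.0355]
eef_rot: [0.991, -0.134, 0.002, 0.0]
contact_force: [0.3, -0.1, -1.9]
finger_gap: 0.028
grip_force: 30.0
```

```bash
python3 -m handwheel '[{"dx":-0.05,"dy":0.014,"dz":-0.006,"rx":0,"ry":0,"rz":0},{"dx":-0.1,"dy":0.028,"dz":-0.006,"rx":0,"ry":0,"rz":0},{"dx":-0.15,"dy":0.042,"dz":-0.006,"rx":0,"ry":0,"rz":0},{"dx":-0.2,"dy":0.056,"dz":-0.006,"rx":0,"ry":0,"rz":0},{"dx":-0.25,"dy":0.069,"dz":-0.006,"rx":0,"ry":0,"rz":0},{"dx":-0.27,"dy":0.075,"dz":-0.006,"rx":0,"ry":0,"rz":0},{"dx":-0.27,"dy":0.075,"dz":-0.006,"rx":0,"ry":0,"rz":0},{"dx":-0.27,"dy":0.075,"dz":-0.006,"rx":0,"ry":0,"rz":0},{"dx":-0.27,"dy":0.075,"dz":-0.006,"rx":0,"ry":0,"rz":0},{"dx":-0.27,"dy":0.075,"dz":-0.006,"rx":0,"ry":0,"rz":0}]'
```

```text
clock: 30.03
tcp_pos: [0.535, -0.2244, 0.0325]
eef_rot: [0.991, -0.134, 0.0, 0.0]
contact_force: [-0.5, -0.3, -2.2]
finger_gap: 0.0279
grip_force: 30.0
```

```bash
python3 -m handwheel '[{"dx":-0.04,"dy":0.011,"dz":0.005,"rx":0,"ry":0,"rz":0},{"dx":-0.08,"dy":0.022,"dz":0.005,"rx":0,"ry":0,"rz":0},{"dx":-0.12,"dy":0.033,"dz":0.005,"rx":0,"ry":0,"rz":0},{"dx":-0.15,"dy":0.042,"dz":0.005,"rx":0,"ry":0,"rz":0},{"dx":-0.163,"dy":0.045,"dz":0.005,"rx":0,"ry":0,"rz":0},{"dx":-0.163,"dy":0.045,"dz":0.005,"rx":0,"ry":0,"rz":0},{"dx":-0.163,"dy":0.045,"dz":0.005,"rx":0,"ry":0,"rz":0}]' | sed -n '2p;4p'
python3 -m handwheel '[{"dx":-0.01,"dy":0.003,"dz":0,"rx":0,"ry":0,"rz":0},{"dx":-0.02,"dy":0.006,"dz":0,"rx":0,"ry":0,"rz":0},{"dx":-0.02,"dy":0.006,"dz":0,"rx":0,"ry":0,"rz":0},{"dx":-0.02,"dy":0.006,"dz":0,"rx":0,"ry":0,"rz":0}]'| sed -n '2p;4p'
python3 -m handwheel '[{"dx":-0.01,"dy":0.003,"dz":0,"rx":0,"ry":0,"rz":0},{"dx":-0.02,"dy":0.006,"dz":0,"rx":0,"ry":0,"rz":0},{"dx":-0.02,"dy":0.006,"dz":0,"rx":0,"ry":0,"rz":0},{"dx":-0.02,"dy":0.006,"dz":0,"rx":0,"ry":0,"rz":0}]'| sed -n '2p;4p'
```

```text
tcp_pos: [0.5096, -0.2173, 0.0332]
contact_force: [0.2, 0.4, -2.2]
tcp_pos: [0.5073, -0.2167, 0.0333]
contact_force: [1.9, -0.4, -3.0]
tcp_pos: [0.5058, -0.2161, 0.0339]
contact_force: [5.4, 0.4, -1.3]
```

```bash
python3 -m handwheel '[{"dx":-0.01,"dy":0.003,"dz":0,"rx":0,"ry":0,"rz":0},{"dx":-0.01,"dy":0.003,"dz":0,"rx":0,"ry":0,"rz":0},{"dx":-0.01,"dy":0.003,"dz":0,"rx":0,"ry":0,"rz":0}]'| sed -n '2p;4p'
python3 -m handwheel '[{"dx":0.12,"dy":-0.033,"dz":0,"rx":0,"ry":0,"rz":0},{"dx":0.24,"dy":-0.066,"dz":0,"rx":0,"ry":0,"rz":0},{"dx":0.36,"dy":-0.1,"dz":0,"rx":0,"ry":0,"rz":0},{"dx":0.48,"dy":-0.133,"dz":0,"rx":0,"ry":0,"rz":0},{"dx":0.6,"dy":-0.166,"dz":0,"rx":0,"ry":0,"rz":0},{"dx":0.6,"dy":-0.166,"dz":0.2,"rx":0,"ry":0,"rz":0},{"dx":0.6,"dy":-0.166,"dz":0.45,"rx":0,"ry":0,"rz":0},{"dx":0.6,"dy":-0.166,"dz":0.45,"rx":0,"ry":0,"rz":0}]' | sed -n '2p;4p'
python3 -m handwheel '[{"dx":0,"dy":0,"dz":0,"rx":0,"ry":0,"rz":0.45},{"dx":0,"dy":0,"dz":0,"rx":0,"ry":0,"rz":0.45},{"dx":0,"dy":0,"dz":0,"rx":0,"ry":0,"rz":0.45},{"dx":0,"dy":0,"dz":0,"rx":0,"ry":0,"rz":0.45},{"dx":0,"dy":0,"dz":0,"rx":0,"ry":0,"rz":0.45},{"dx":0,"dy":0,"dz":0,"rx":0,"ry":0,"rz":0.45},{"dx":0,"dy":0,"dz":0,"rx":0,"ry":0,"rz":0.45},{"dx":0,"dy":0,"dz":0,"rx":0,"ry":0,"rz":0.45},{"dx":0,"dy":0,"dz":0,"rx":0,"ry":0,"rz":0.45},{"dx":0,"dy":0,"dz":0,"rx":0,"ry":0,"rz":0.45},{"dx":0,"dy":0,"dz":0,"rx":0,"ry":0,"rz":0.45},{"dx":0,"dy":0,"dz":0,"rx":0,"ry":0,"rz":0.45}]' | sed -n '2,3p'
python3 -m handwheel '[{"dx":0,"dy":0,"dz":0,"rx":0,"ry":0,"rz":0.45},{"dx":0,"dy":0,"dz":0,"rx":0,"ry":0,"rz":0.45},{"dx":0,"dy":0,"dz":0,"rx":0,"ry":0,"rz":0.45},{"dx":0,"dy":0,"dz":0,"rx":0,"ry":0,"rz":0.45},{"dx":0,"dy":0,"dz":0,"rx":0,"ry":0,"rz":0.45},{"dx":0,"dy":0,"dz":0,"rx":0,"ry":0,"rz":0.45},{"dx":0,"dy":0,"dz":0,"rx":0,"ry":0,"rz":0.45},{"dx":0,"dy":0,"dz":0,"rx":0,"ry":0,"rz":0.45},{"dx":0,"dy":0,"dz":0,"rx":0,"ry":0,"rz":0.45},{"dx":0,"dy":0,"dz":0,"rx":0,"ry":0,"rz":0.45},{"dx":0,"dy":0,"dz":0,"rx":0,"ry":0,"rz":0.45},{"dx":0,"dy":0,"dz":0,"rx":0,"ry":0,"rz":0.45}]' | sed -n '2,3p'
python3 -m handwheel '[{"dx":0,"dy":0,"dz":0,"rx":0,"ry":0,"rz":0.1},{"dx":0,"dy":0,"dz":0,"rx":0,"ry":0,"rz":0.1},{"dx":0,"dy":0,"dz":0,"rx":0,"ry":0,"rz":0.1},{"dx":0,"dy":0,"dz":0,"rx":0,"ry":0,"rz":0.1},{"dx":0,"dy":0,"dz":0,"rx":0,"ry":0,"rz":0.1},{"dx":0,"dy":0,"dz":0,"rx":0,"ry":0,"rz":0.1}]'
python3 - <<'E'
from h import *
o=arm.get_obs(); q=R.from_quat(o["eef_rot"]).as_matrix(); print(np.degrees(np.arctan2(q[1,1],q[0,1])),o["tcp_pos"],o["q"].round(2))
s=imaging.snapshot("wrist"); np.save("b4.npy",s,allow_pickle=True)
from fit import *
def P(x,y,a): 
    c,q=np.cos(a),np.sin(a); return [proj(s,[x+c*i-q*j,y+q*i+c*j,.014]) for i in(-.03,.03) for j in(-.04,.04)]
print(np.round(P(.471,-.207,-.27)),fit(s,P(.471,-.207,-.27),-.27))
E
```

```text
tcp_pos: [0.5049, -0.2159, 0.0342]
contact_force: [6.7, -0.9, 1.0]
tcp_pos: [0.5954, -0.2413, 0.106]
contact_force: [0.7, -0.4, -1.4]
tcp_pos: [0.5911, -0.2395, 0.0997]
eef_rot: [0.839, 0.544, -0.001, -0.001]
tcp_pos: [0.5911, -0.2396, 0.0997]
eef_rot: [0.284, 0.959, 0.0, -0.001]
clock: 34.7
tcp_pos: [0.5919, -0.2399, 0.1002]
eef_rot: [0.135, 0.991, 0.0, -0.001]
contact_force: [-0.6, 1.2, -2.1]
finger_gap: 0.028
grip_force: 30.0
74.44896500766312 [ 0.59193522 -0.23986641  0.10022925] [-0.4   0.57  1.66 -0.    0.91 -1.7 ]
[[240. -35.]
 [387. -35.]
 [244.  83.]
 [383.  83.]] (array([ 0.471, -0.207]), array([ 0.4676, -0.2048, -0.2528]), np.float64(-39.12727355957031))
```

```bash
python3 -m handwheel '[{"dx":-0.1,"dy":0.028,"dz":0,"rx":0,"ry":0,"rz":0},{"dx":-0.2,"dy":0.055,"dz":-0.1,"rx":0,"ry":0,"rz":0},{"dx":-0.225,"dy":0.062,"dz":-0.25,"rx":0,"ry":0,"rz":0},{"dx":-0.225,"dy":0.062,"dz":-0.4,"rx":0,"ry":0,"rz":0},{"dx":-0.225,"dy":0.062,"dz":-0.445,"rx":0,"ry":0,"rz":0},{"dx":-0.225,"dy":0.062,"dz":-0.445,"rx":0,"ry":0,"rz":0},{"dx":-0.225,"dy":0.062,"dz":-0.445,"rx":0,"ry":0,"rz":0},{"dx":-0.225,"dy":0.062,"dz":-0.445,"rx":0,"ry":0,"rz":0},{"dx":-0.225,"dy":0.062,"dz":-0.445,"rx":0,"ry":0,"rz":0}]'
python3 - <<'E'
from h import *
s=imaging.snapshot("wrist"); np.save("b5.npy",s,allow_pickle=True); p=s["pixels"]
o=arm.get_obs(); print(o["tcp_pos"])
n=np.array([.9638,-.2667,0]);t=np.array([.2667,.9638,0])
B=np.array([.5049,-.2159,0])-.0375*n
print("pred eye far face",[proj(s,B+.012*n+k*.021*t+[0,0,.06]).round(1) for k in(-1,1)],"near",[proj(s,B-.012*n+k*.021*t+[0,0,.06]).round(1) for k in(-1,1)])
g=cv2.cvtColor(p,cv2.COLOR_RGB2GRAY)
for v in (60,75,90,105,120,150,190,230): print(v,g[v,200:440:6].tolist())
E
```

```text
clock: 35.5
tcp_pos: [0.5599, -0.2312, 0.0352]
eef_rot: [0.134, 0.991, -0.0, 0.001]
contact_force: [-0.3, -0.4, -2.1]
finger_gap: 0.0278
grip_force: 30.0
[ 0.55977956 -0.23119096  0.03516038]
pred eye far face [array([252.8,  89. ]), array([378.4,  89.1])] near [array([249.9,   9.3]), array([381.4,   9.4])]
60 [131, 136, 137, 134, 168, 219, 208, 125, 125, 176, 196, 212, 218, 222, 227, 230, 232, 231, 232, 233, 229, 226, 223, 218, 212, 202, 189, 180, 162, 138, 129, 128, 147, 221, 143, 139, 139, 139, 137, 141]
75 [136, 140, 130, 134, 144, 221, 235, 128, 129, 177, 197, 211, 216, 221, 222, 224, 222, 223, 214, 207, 203, 198, 195, 189, 189, 185, 178, 166, 150, 129, 136, 196, 230, 221, 140, 140, 137, 136, 140, 139]
90 [131, 134, 134, 139, 132, 218, 233, 232, 233, 233, 233, 233, 235, 230, 183, 116, 116, 118, 117, 119, 119, 116, 118, 120, 142, 154, 158, 156, 156, 156, 227, 230, 231, 219, 133, 136, 138, 135, 137, 137]
105 [129, 130, 131, 136, 136, 210, 225, 225, 230, 232, 233, 232, 233, 231, 232, 158, 156, 155, 157, 156, 158, 155, 157, 154, 156, 155, 154, 154, 153, 156, 154, 229, 229, 213, 135, 145, 142, 136, 140, 139]
120 [133, 131, 129, 131, 132, 204, 222, 222, 223, 223, 222, 224, 228, 226, 233, 172, 157, 155, 156, 154, 156, 155, 155, 156, 157, 154, 154, 153, 153, 154, 168, 228, 230, 211, 136, 135, 137, 138, 138, 140]
150 [132, 130, 128, 130, 130, 129, 136, 137, 135, 131, 129, 135, 134, 142, 140, 138, 139, 93, 92, 92, 91, 89, 90, 91, 91, 93, 93, 93, 94, 93, 98, 143, 141, 139, 138, 132, 134, 141, 139, 140]
190 [129, 132, 126, 127, 132, 133, 131, 130, 129, 125, 128, 133, 129, 137, 145, 142, 137, 135, 138, 140, 140, 136, 139, 144, 136, 139, 136, 136, 136, 136, 138, 139, 137, 134, 136, 139, 137, 137, 135, 138]
230 [131, 131, 128, 128, 128, 130, 127, 128, 128, 132, 132, 135, 132, 135, 145, 162, 174, 183, 173, 177, 171, 172, 159, 142, 121, 97, 132, 131, 138, 138, 143, 140, 138, 136, 134, 143, 138, 141, 135, 136]
```

The eye (u≈253–372), base (226–402) and no-go end (284–346) are centred on each other within about 1 mm. Pressing.

```bash
python3 -m handwheel '[{"dx":-0.05,"dy":0.014,"dz":0,"rx":0,"ry":0,"rz":0},{"dx":-0.1,"dy":0.028,"dz":0,"rx":0,"ry":0,"rz":0},{"dx":-0.13,"dy":0.036,"dz":0,"rx":0,"ry":0,"rz":0},{"dx":-0.16,"dy":0.044,"dz":0,"rx":0,"ry":0,"rz":0},{"dx":-0.18,"dy":0.05,"dz":0,"rx":0,"ry":0,"rz":0},{"dx":-0.18,"dy":0.05,"dz":0,"rx":0,"ry":0,"rz":0},{"dx":-0.18,"dy":0.05,"dz":0,"rx":0,"ry":0,"rz":0},{"dx":-0.18,"dy":0.05,"dz":0,"rx":0,"ry":0,"rz":0}]' | sed -n '2p;4p'
python3 -m handwheel '[{"dx":-0.01,"dy":0.003,"dz":0,"rx":0,"ry":0,"rz":0},{"dx":-0.02,"dy":0.006,"dz":0,"rx":0,"ry":0,"rz":0},{"dx":-0.02,"dy":0.006,"dz":0,"rx":0,"ry":0,"rz":0},{"dx":-0.02,"dy":0.006,"dz":0,"rx":0,"ry":0,"rz":0}]'| sed -n '2p;4p'
python3 -m handwheel '[{"dx":-0.01,"dy":0.003,"dz":0,"rx":0,"ry":0,"rz":0},{"dx":-0.02,"dy":0.006,"dz":0,"rx":0,"ry":0,"rz":0},{"dx":-0.02,"dy":0.006,"dz":0,"rx":0,"ry":0,"rz":0},{"dx":-0.02,"dy":0.006,"dz":0,"rx":0,"ry":0,"rz":0}]'| sed -n '2p;4p'
```

```text
tcp_pos: [0.5321, -0.2234, 0.034]
contact_force: [0.2, -0.0, -2.1]
tcp_pos: [0.5287, -0.2223, 0.0338]
contact_force: [-0.3, 0.1, -1.5]
tcp_pos: [0.5257, -0.2214, 0.0339]
contact_force: [0.7, 0.0, -2.4]
```

```bash
python3 -m handwheel '[{"dx":-0.01,"dy":0.003,"dz":0,"rx":0,"ry":0,"rz":0},{"dx":-0.02,"dy":0.006,"dz":0,"rx":0,"ry":0,"rz":0},{"dx":-0.02,"dy":0.006,"dz":0,"rx":0,"ry":0,"rz":0},{"dx":-0.02,"dy":0.006,"dz":0,"rx":0,"ry":0,"rz":0}]'| sed -n '2p;4p'
python3 -m handwheel '[{"dx":-0.01,"dy":0.003,"dz":0,"rx":0,"ry":0,"rz":0},{"dx":-0.02,"dy":0.006,"dz":0,"rx":0,"ry":0,"rz":0},{"dx":-0.02,"dy":0.006,"dz":0,"rx":0,"ry":0,"rz":0},{"dx":-0.02,"dy":0.006,"dz":0,"rx":0,"ry":0,"rz":0}]'| sed -n '2p;4p'
```

```text
tcp_pos: [0.5227, -0.2206, 0.034]
contact_force: [-0.4, -0.1, -1.6]
tcp_pos: [0.5199, -0.2197, 0.034]
contact_force: [0.1, -0.3, -2.0]
```

```bash
python3 -m handwheel '[{"dx":-0.01,"dy":0.003,"dz":0,"rx":0,"ry":0,"rz":0},{"dx":-0.02,"dy":0.006,"dz":0,"rx":0,"ry":0,"rz":0},{"dx":-0.02,"dy":0.006,"dz":0,"rx":0,"ry":0,"rz":0},{"dx":-0.02,"dy":0.006,"dz":0,"rx":0,"ry":0,"rz":0}]'| sed -n '2p;4p'
python3 -m handwheel '[{"dx":-0.01,"dy":0.003,"dz":0,"rx":0,"ry":0,"rz":0},{"dx":-0.02,"dy":0.006,"dz":0,"rx":0,"ry":0,"rz":0},{"dx":-0.02,"dy":0.006,"dz":0,"rx":0,"ry":0,"rz":0},{"dx":-0.02,"dy":0.006,"dz":0,"rx":0,"ry":0,"rz":0}]'| sed -n '2p;4p'
```

```text
tcp_pos: [0.5184, -0.2194, 0.0346]
contact_force: [4.7, -1.3, -0.7]
tcp_pos: [0.5159, -0.2185, 0.0349]
contact_force: [6.3, 0.3, 1.3]
```

```bash
python3 -m handwheel '[{"dx":0,"dy":0,"dz":0,"rx":0,"ry":0,"rz":0},{"dx":0,"dy":0,"dz":0,"rx":0,"ry":0,"rz":0}]'| sed -n '2p;4p'
python3 -m handwheel '[{"dx":0.12,"dy":-0.033,"dz":0,"rx":0,"ry":0,"rz":0},{"dx":0.24,"dy":-0.066,"dz":0,"rx":0,"ry":0,"rz":0},{"dx":0.36,"dy":-0.1,"dz":0,"rx":0,"ry":0,"rz":0},{"dx":0.4,"dy":-0.11,"dz":0.25,"rx":0,"ry":0,"rz":0},{"dx":0.4,"dy":-0.11,"dz":0.5,"rx":0,"ry":0,"rz":0},{"dx":0.4,"dy":-0.11,"dz":0.75,"rx":0,"ry":0,"rz":0},{"dx":0.4,"dy":-0.11,"dz":0.75,"rx":0,"ry":0,"rz":0}]' | sed -n '2p;4p'
python3 -m handwheel '[{"dx":-0.1,"dy":-0.25,"dz":0,"rx":0,"ry":0,"rz":0},{"dx":-0.2,"dy":-0.5,"dz":0,"rx":0,"ry":0,"rz":0},{"dx":-0.4,"dy":-0.75,"dz":0,"rx":0,"ry":0,"rz":0},{"dx":-0.5,"dy":-1,"dz":0,"rx":0,"ry":0,"rz":0},{"dx":-0.6,"dy":-1,"dz":0,"rx":0,"ry":0,"rz":0},{"dx":-0.7,"dy":-1,"dz":0,"rx":0,"ry":0,"rz":0},{"dx":-0.7,"dy":-1,"dz":0,"rx":0,"ry":0,"rz":0},{"dx":-0.7,"dy":-1,"dz":0,"rx":0,"ry":0,"rz":0}]'
python3 - <<'E'
from h import *
s=imaging.snapshot("wrist"); p=s["pixels"]; hsv=cv2.cvtColor(p,cv2.COLOR_RGB2HSV)
print(arm.get_obs()["tcp_pos"],arm.get_obs()["q"].round(2)); c=proj(s,[.4699,-.4187,.006]); print(c)
t=imaging.snapshot("top"); h=cv2.cvtColor(t["pixels"],cv2.COLOR_RGB2HSV); m=cv2.inRange(h,(8,90,40),(22,255,255)); m[:,:430]=0;m[:215]=0;m[285:]=0;m[:,505:]=0
print(cv2.countNonZero(m)); e=cv2.fitEllipse(cv2.convexHull(np.vstack(cv2.findContours(m,0,2)[0]))); print("mat top",plane(t,*e[0],.006),e[1])
E
```

```text
tcp_pos: [0.516, -0.2185, 0.0349]
contact_force: [6.1, -0.1, 0.6]
tcp_pos: [0.5771, -0.2359, 0.1531]
contact_force: [2.0, -1.0, -2.1]
clock: 39.63
tcp_pos: [0.4675, -0.3838, 0.1456]
eef_rot: [0.135, 0.991, 0.001, -0.001]
contact_force: [1.4, 0.4, -2.8]
finger_gap: 0.0278
grip_force: 30.0
[ 0.46856032 -0.38379623  0.14591488] [-0.71  0.47  1.72  0.    0.95 -2.01]
[271.47333778 239.3866529 ]
855
mat top [ 0.48084961 -0.38467351  0.006     ] (29.125246047973633, 58.56484603881836)
```

```bash
python3 -m handwheel '[{"dx":0,"dy":-0.2,"dz":-0.1,"rx":0,"ry":0,"rz":0},{"dx":-0.01,"dy":-0.24,"dz":-0.3,"rx":0,"ry":0,"rz":0},{"dx":-0.01,"dy":-0.24,"dz":-0.5,"rx":0,"ry":0,"rz":0},{"dx":-0.01,"dy":-0.24,"dz":-0.7,"rx":0,"ry":0,"rz":0},{"dx":-0.01,"dy":-0.24,"dz":-0.85,"rx":0,"ry":0,"rz":0},{"dx":-0.01,"dy":-0.24,"dz":-0.92,"rx":0,"ry":0,"rz":0},{"dx":-0.01,"dy":-0.24,"dz":-0.92,"rx":0,"ry":0,"rz":0},{"dx":-0.01,"dy":-0.24,"dz":-0.92,"rx":0,"ry":0,"rz":0},{"dx":-0.01,"dy":-0.24,"dz":-0.92,"rx":0,"ry":0,"rz":0}]' | sed -n '2p;4p'
```

```text
tcp_pos: [0.4686, -0.421, 0.0099]
contact_force: [0.7, 0.5, -1.7]
```

Lower to just before contact (pick-up height was -0.0064).

```bash
python3 -m handwheel '[{"dx":0,"dy":0,"dz":-0.04,"rx":0,"ry":0,"rz":0},{"dx":0,"dy":0,"dz":-0.08,"rx":0,"ry":0,"rz":0},{"dx":0,"dy":0,"dz":-0.095,"rx":0,"ry":0,"rz":0},{"dx":0,"dy":0,"dz":-0.095,"rx":0,"ry":0,"rz":0},{"dx":0,"dy":0,"dz":-0.095,"rx":0,"ry":0,"rz":0}]' | sed -n '2p;4p'
python3 -m handwheel '[{"dx":0,"dy":0,"dz":-0.007,"rx":0,"ry":0,"rz":0},{"dx":0,"dy":0,"dz":-0.014,"rx":0,"ry":0,"rz":0},{"dx":0,"dy":0,"dz":-0.014,"rx":0,"ry":0,"rz":0},{"dx":0,"dy":0,"dz":-0.014,"rx":0,"ry":0,"rz":0}]' | sed -n '2p;4p'
```

```text
tcp_pos: [0.4672, -0.4204, -0.0059]
contact_force: [-0.4, -0.2, -2.1]
tcp_pos: [0.4675, -0.4206, -0.0064]
contact_force: [-2.1, 2.2, 10.9]
```

```bash
python3 -m handwheel '[{"dx":0,"dy":0,"dz":0.008,"rx":0,"ry":0,"rz":0},{"dx":0,"dy":0,"dz":0.008,"rx":0,"ry":0,"rz":0},{"dx":0,"dy":0,"dz":0.008,"rx":0,"ry":0,"rz":0},{"dx":0,"dy":0,"dz":0.008,"rx":0,"ry":0,"rz":0},{"dx":0,"dy":0,"dz":0.008,"rx":0,"ry":0,"rz":0},{"dx":0,"dy":0,"dz":0.15,"rx":0,"ry":0,"rz":0},{"dx":0,"dy":0,"dz":0.3,"rx":0,"ry":0,"rz":0},{"dx":0,"dy":0,"dz":0.5,"rx":0,"ry":0,"rz":0},{"dx":0,"dy":0,"dz":0.75,"rx":0,"ry":0,"rz":0},{"dx":0,"dy":0,"dz":1,"rx":0,"ry":0,"rz":0},{"dx":0,"dy":0,"dz":1,"rx":0,"ry":0,"rz":0},{"dx":0,"dy":0,"dz":1,"rx":0,"ry":0,"rz":0}]' 110
python3 -m handwheel '[{"dx":0,"dy":0,"dz":0.25,"rx":0,"ry":0,"rz":0},{"dx":0,"dy":0,"dz":0.5,"rx":0,"ry":0,"rz":0},{"dx":0,"dy":0,"dz":0.75,"rx":0,"ry":0,"rz":0},{"dx":0,"dy":0,"dz":0.75,"rx":0,"ry":0,"rz":0},{"dx":0,"dy":0,"dz":0.75,"rx":0,"ry":0,"rz":0}]' | sed -n '2p;4p'
python3 - <<'E'
from h import *
s=imaging.snapshot("wrist"); p=s["pixels"]; hsv=cv2.cvtColor(p,cv2.COLOR_RGB2HSV)
m=cv2.inRange(hsv,(8,90,40),(22,255,255)); c=proj(s,[.4675,-.42,.006]); print(c)
k=np.zeros_like(m); cv2.circle(k,tuple(int(a) for a in c),90,255,-1); k[278:]=0; m&=k
hull=cv2.convexHull(np.vstack([x for x in cv2.findContours(m,0,2)[0] if cv2.contourArea(x)>20])); e=cv2.fitEllipse(hull); print("mat",plane(s,*e[0],.006),e[1])
g=cv2.inRange(hsv,(0,0,100),(180,60,255)); ins=np.zeros_like(m); cv2.fillPoly(ins,[cv2.erode(ins,None)*0+0 if 0 else hull],255); g&=cv2.erode(ins,np.ones((9,9)))
n,l,st,ct=cv2.connectedComponentsWithStats(g); i=1+np.argmax(st[1:,4]); r=cv2.minAreaRect(np.argwhere(l==i)[:,::-1].astype(np.float32)); print(st[i],r,plane(s,*r[0],.02))
E
```

```text
clock: 42.23
tcp_pos: [0.4686, -0.4216, 0.1446]
eef_rot: [0.134, 0.991, -0.001, 0.002]
contact_force: [-0.6, -0.2, -0.9]
finger_gap: 0.0504
grip_force: 0.0
tcp_pos: [0.4678, -0.4209, 0.2552]
contact_force: [0.0, 0.8, -0.9]
[315.76481408 199.61400874]
mat [ 0.4635073  -0.42025985  0.006     ] (146.97535705566406, 147.73292541503906)
[ 301  188   30   77 1956] ((315.4999694824219, 225.99996948242188), (75.99998474121094, 28.999996185302734), 90.0) [ 0.49055729 -0.42664014  0.02      ]
```

Run:
```python
from h import *
s=imaging.snapshot("wrist"); p=s["pixels"]
hsv=cv2.cvtColor(p,cv2.COLOR_RGB2HSV)
print([(v,int(hsv[v,316,1]),int(hsv[v,316,2])) for v in range(140,280,4)])
print("pred nogo face, go tip",[proj(s,np.array([.4675,-.4205,.02])+d*np.array([np.cos(np.radians(-15.5)),np.sin(np.radians(-15.5)),0])*-1) for d in(.044,-.06)])
```

```text
[(140, 138, 175), (144, 144, 189), (148, 138, 186), (152, 144, 222), (156, 142, 192), (160, 22, 138), (164, 5, 190), (168, 7, 192), (172, 7, 189), (176, 9, 195), (180, 7, 233), (184, 8, 233), (188, 13, 137), (192, 11, 210), (196, 7, 231), (200, 7, 231), (204, 8, 231), (208, 7, 229), (212, 7, 230), (216, 8, 229), (220, 9, 229), (224, 13, 220), (228, 7, 113), (232, 9, 228), (236, 8, 227), (240, 5, 170), (244, 7, 181), (248, 8, 182), (252, 8, 181), (256, 6, 177), (260, 7, 178), (264, 6, 171), (268, 128, 138), (272, 75, 150), (276, 9, 139)]
pred nogo face, go tip [array([314.33902933, 158.15874021]), array([314.22488528, 263.30082508])]
```

The gauge lies on the mat with its centre about 6–8 mm from the mat's centre. Now back to the lamp.

```bash
python3 -m handwheel '[{"dx":0.1,"dy":0.25,"dz":0.25,"rx":0,"ry":0,"rz":-0.2},{"dx":0.15,"dy":0.5,"dz":0.5,"rx":0,"ry":0,"rz":-0.2},{"dx":0.15,"dy":0.75,"dz":0.5,"rx":0,"ry":0,"rz":-0.2},{"dx":0.15,"dy":1,"dz":0.5,"rx":0,"ry":0,"rz":-0.2},{"dx":0.15,"dy":1,"dz":0.5,"rx":0,"ry":0,"rz":-0.2},{"dx":0.15,"dy":1,"dz":0.5,"rx":0,"ry":0,"rz":-0.2}]' | sed -n 2p
python3 -m handwheel '[{"dx":0.15,"dy":1,"dz":0,"rx":0,"ry":0,"rz":-0.198},{"dx":0.15,"dy":1,"dz":0,"rx":0,"ry":0,"rz":-0.198},{"dx":0.15,"dy":1,"dz":0,"rx":0,"ry":0,"rz":-0.198},{"dx":0.15,"dy":1,"dz":0,"rx":0,"ry":0,"rz":-0.198},{"dx":0.15,"dy":1,"dz":0,"rx":0,"ry":0,"rz":-0.198},{"dx":0.15,"dy":1,"dz":0,"rx":0,"ry":0,"rz":-0.198}]' | sed -n 2p
python3 -m handwheel '[{"dx":0.15,"dy":1,"dz":0,"rx":0,"ry":0,"rz":0},{"dx":0.15,"dy":1,"dz":0,"rx":0,"ry":0,"rz":0},{"dx":0.15,"dy":1,"dz":0,"rx":0,"ry":0,"rz":0},{"dx":0.15,"dy":1,"dz":0,"rx":0,"ry":0,"rz":0}]' | sed -n 2p
python3 -m handwheel '[{"dx":0.15,"dy":1,"dz":0,"rx":0,"ry":0,"rz":0},{"dx":0.15,"dy":1,"dz":0,"rx":0,"ry":0,"rz":0},{"dx":0.15,"dy":1,"dz":0,"rx":0,"ry":0,"rz":0},{"dx":0.15,"dy":1,"dz":0,"rx":0,"ry":0,"rz":0}]' | sed -n 2p
python3 -m handwheel '[{"dx":0.15,"dy":1,"dz":0,"rx":0,"ry":0,"rz":0},{"dx":0.15,"dy":1,"dz":0,"rx":0,"ry":0,"rz":0},{"dx":0.15,"dy":1,"dz":0,"rx":0,"ry":0,"rz":0},{"dx":0.15,"dy":1,"dz":0,"rx":0,"ry":0,"rz":0},{"dx":0.15,"dy":1,"dz":0,"rx":0,"ry":0,"rz":0},{"dx":0.15,"dy":1,"dz":0,"rx":0,"ry":0,"rz":0}]'
python3 - <<'E'
from h import *
o=arm.get_obs(); q=R.from_quat(o["eef_rot"]).as_matrix(); print(np.degrees(np.arctan2(q[1,1],q[0,1])),o["tcp_pos"],(np.array([.5930,.4085,.328])-o["tcp_pos"])/.15)
E
```

```text
tcp_pos: [0.4892, -0.2671, 0.3277]
tcp_pos: [0.5119, -0.119, 0.3273]
tcp_pos: [0.5346, 0.0316, 0.3272]
tcp_pos: [0.5573, 0.182, 0.3269]
clock: 44.92
tcp_pos: [0.5796, 0.3298, 0.3263]
eef_rot: [0.687, 0.726, -0.002, -0.0]
contact_force: [-0.6, -0.6, -1.0]
finger_gap: 0.0501
grip_force: 0.0
3.160039760366548 [0.57961968 0.32981295 0.32627385] [0.08920213 0.52458033 0.0115077 ]
```

```bash
python3 -m handwheel '[{"dx":0.089,"dy":0.25,"dz":0,"rx":0,"ry":0,"rz":0},{"dx":0.089,"dy":0.525,"dz":0,"rx":0,"ry":0,"rz":0},{"dx":0.089,"dy":0.525,"dz":0,"rx":0,"ry":0,"rz":0},{"dx":0.089,"dy":0.525,"dz":0,"rx":0,"ry":0,"rz":0},{"dx":0.089,"dy":0.525,"dz":-0.2,"rx":0,"ry":0,"rz":0},{"dx":0.089,"dy":0.525,"dz":-0.4,"rx":0,"ry":0,"rz":0},{"dx":0.089,"dy":0.525,"dz":-0.6,"rx":0,"ry":0,"rz":0},{"dx":0.089,"dy":0.525,"dz":-0.75,"rx":0,"ry":0,"rz":0},{"dx":0.089,"dy":0.525,"dz":-0.85,"rx":0,"ry":0,"rz":0},{"dx":0.089,"dy":0.525,"dz":-0.85,"rx":0,"ry":0,"rz":0},{"dx":0.089,"dy":0.525,"dz":-0.85,"rx":0,"ry":0,"rz":0}]' | sed -n '2p;4p'
python3 -m handwheel '[{"dx":0,"dy":0,"dz":0,"rx":0,"ry":0,"rz":0},{"dx":0,"dy":0,"dz":0,"rx":0,"ry":0,"rz":0},{"dx":0,"dy":0,"dz":0,"rx":0,"ry":0,"rz":0},{"dx":0,"dy":0,"dz":0,"rx":0,"ry":0,"rz":0},{"dx":0,"dy":0,"dz":0,"rx":0,"ry":0,"rz":0},{"dx":0,"dy":0,"dz":0,"rx":0,"ry":0,"rz":0},{"dx":0,"dy":0,"dz":0,"rx":0,"ry":0,"rz":0},{"dx":0,"dy":0,"dz":0,"rx":0,"ry":0,"rz":0},{"dx":0,"dy":0,"dz":0,"rx":0,"ry":0,"rz":0},{"dx":0,"dy":0,"dz":0,"rx":0,"ry":0,"rz":0}]' 255 20
```

```text
tcp_pos: [0.5932, 0.406, 0.2012]
contact_force: [0.4, -0.1, 0.4]
clock: 46.67
tcp_pos: [0.5933, 0.4085, 0.2024]
eef_rot: [0.689, 0.725, 0.0, 0.0]
contact_force: [-0.2, -0.8, 2.2]
finger_gap: 0.0115
grip_force: 20.0
```

```bash
python3 -m handwheel '[{"dx":-0.123,"dy":-0.006,"dz":-0.072,"rx":0,"ry":0,"rz":0},{"dx":-0.239,"dy":-0.012,"dz":-0.157,"rx":0,"ry":0,"rz":0},{"dx":-0.345,"dy":-0.017,"dz":-0.253,"rx":0,"ry":0,"rz":0},{"dx":-0.44,"dy":-0.022,"dz":-0.359,"rx":0,"ry":0,"rz":0},{"dx":-0.523,"dy":-0.026,"dz":-0.476,"rx":0,"ry":0,"rz":0},{"dx":-0.523,"dy":-0.026,"dz":-0.476,"rx":0,"ry":0,"rz":0}]'
python3 -m handwheel '[{"dx":-0.072,"dy":-0.004,"dz":-0.124,"rx":0,"ry":0,"rz":0},{"dx":-0.129,"dy":-0.007,"dz":-0.255,"rx":0,"ry":0,"rz":0},{"dx":-0.173,"dy":-0.009,"dz":-0.391,"rx":0,"ry":0,"rz":0},{"dx":-0.202,"dy":-0.01,"dz":-0.531,"rx":0,"ry":0,"rz":0},{"dx":-0.214,"dy":-0.011,"dz":-0.64,"rx":0,"ry":0,"rz":0},{"dx":-0.217,"dy":-0.011,"dz":-0.675,"rx":0,"ry":0,"rz":0},{"dx":-0.217,"dy":-0.011,"dz":-0.675,"rx":0,"ry":0,"rz":0},{"dx":-0.217,"dy":-0.011,"dz":-0.675,"rx":0,"ry":0,"rz":0}]'
```

```text
clock: 47.17
tcp_pos: [0.5123, 0.4047, 0.128]
eef_rot: [0.689, 0.725, -0.001, -0.001]
contact_force: [0.5, 4.1, -7.1]
finger_gap: 0.0111
grip_force: 20.0
clock: 47.83
tcp_pos: [0.4803, 0.4029, 0.0279]
eef_rot: [0.689, 0.725, -0.002, -0.001]
contact_force: [-5.0, 4.4, -4.9]
finger_gap: 0.011
grip_force: 20.0
```

```bash
python3 -m handwheel '[{"dx":0,"dy":0,"dz":-0.015,"rx":0,"ry":0,"rz":0},{"dx":0,"dy":0,"dz":-0.03,"rx":0,"ry":0,"rz":0},{"dx":0,"dy":0,"dz":-0.03,"rx":0,"ry":0,"rz":0}]' | sed -n '2p;4p'
python3 -m handwheel '[{"dx":0,"dy":0,"dz":0,"rx":0,"ry":0,"rz":0},{"dx":0,"dy":0,"dz":0,"rx":0,"ry":0,"rz":0},{"dx":0,"dy":0,"dz":0,"rx":0,"ry":0,"rz":0},{"dx":0,"dy":0,"dz":0,"rx":0,"ry":0,"rz":0},{"dx":0,"dy":0,"dz":0,"rx":0,"ry":0,"rz":0},{"dx":0,"dy":0,"dz":0.2,"rx":0,"ry":0,"rz":0},{"dx":0,"dy":0,"dz":0.4,"rx":0,"ry":0,"rz":0},{"dx":0,"dy":0,"dz":0.6,"rx":0,"ry":0,"rz":0},{"dx":0,"dy":0,"dz":0.8,"rx":0,"ry":0,"rz":0},{"dx":0,"dy":0,"dz":1,"rx":0,"ry":0,"rz":0},{"dx":0,"dy":0,"dz":1,"rx":0,"ry":0,"rz":0},{"dx":0,"dy":0,"dz":1,"rx":0,"ry":0,"rz":0}]' 110
python3 - <<'E'
from h import *
b=imaging.snapshot("scene"); b0=cv2.imread("pics/scene0.png")[...,::-1]
d=cv2.absdiff(b["pixels"],np.ascontiguousarray(b0)).max(2)
print("lamp panel diff",np.median(d[255:310,490:570]),(d[225:310,490:570]>40).mean())
# other views: where does the scene differ from start, away from lamp
for n,r in dict(mat=(240,300,130,200),b2=(245,300,215,265),b1=(240,285,285,330),mug=(330,385,440,490),dish=(212,245,328,362),jar=(330,370,155,195),bowl=(310,360,93,147),brush=(350,380,330,420)).items(): print(n,(d[r[0]:r[1],r[2]:r[3]]>40).mean().round(3))
w=imaging.snapshot("wrist"); g=cv2.cvtColor(w["pixels"],cv2.COLOR_RGB2GRAY); print("pred bar u",proj(w,[.482,.44,.046]),g[200,330:440:4].tolist(),proj(w,[.482,.47,.046]))
E
```

```text
tcp_pos: [0.48, 0.4028, 0.0241]
contact_force: [-6.0, 3.3, -1.2]
clock: 49.08
tcp_pos: [0.4833, 0.4035, 0.1771]
eef_rot: [0.689, 0.725, 0.002, 0.0]
contact_force: [-0.8, -0.4, 0.2]
finger_gap: 0.0497
grip_force: 0.0
lamp panel diff 45.0 0.5785294117647058
mat 0.212
b2 0.313
b1 0.066
mug 0.009
dish 0.0
jar 0.0
bowl 0.0
brush 0.0
pred bar u [315.05475693 177.86205319] [167, 134, 104, 100, 98, 155, 161, 157, 155, 155, 153, 73, 39, 63, 87, 100, 101, 102, 100, 101, 100, 98, 100, 98, 101, 98, 100, 99] [317.27301228 134.42207625]
```

```bash
python3 -c "
from plant import arm
print(arm.finish_job())"
```

```text
the job is handed in; nothing more can be done
None
```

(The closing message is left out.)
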